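# Fit the back spacer and the end knob to the accessory display arm

### The arm

A 7-joint arm with a two-finger parallel gripper is mounted at the origin on the work surface. World frame = base frame: x ahead of the robot, y to its left, z up, the work surface at z = 0. Lengths are in m, angles in rad, forces in N, time in s.
With the tool pointing down it reaches from about 0.4 to 0.9 m from the base axis. Payload 5.5 kg.
Tool frame: the origin (TCP) lies between the finger pads; the fingertips stand 17 mm ahead of it and the grasp point (between the pads) lies 2 mm behind it (nose_length is the distance from the TCP to the fingertips, in m); z points along the fingers, y is the direction in which the jaws open and shut (so a half turn about z gives the same grasp; the last joint's range is limited). The gripper opens to 92 mm and grips with 3 to 60 N. Pads are 19 mm wide; open, the fingers measure 130 mm over their backs; the gripper's body (75 mm by 190 mm) begins 47 mm behind the grasp point.
Start: joints at [1.397, 0.501, -0.427, 1.55, 0.221, 1.138, -0.21], TCP at [0.275, -0.589, 0.244] pointing down, gripper open.
Joint ranges: [-2.88, 2.88], [-0.31, 2.03], [-1.54, 1.56], [0.2, 2.42], [-1.41, 4.55], [0.19, 2.02], [-2.57, 2.57]. Speed limits (rad/s): [2.57, 2.57, 3.14, 3.14, 3.14, 3.14, 3.14].

### API

Orientations are given as a rotation vector (axis times angle).
In Python, from station import * gives the robot as it stands.
- The arm moves only by the tool apply_moves, never from a script. Its argument "targets" is a list of rows, each an object with "linear": the shift along the tool's x, y, z in m, a list of three; "rot": the turn, a rotation vector about the tool's x, y, z in rad, a list of three. A call has 1 to 20 rows; each row is the pose to reach, as a shift and turn from the pose measured when the call began, along the tool's axes at that moment; what a row does not reach only later rows make up. A row lasts 1/8 s, in which the tool goes at most 62.5 mm and 10.7 degrees, less where a joint would pass 70% of its speed; a pose out of reach is approached as far as the arm can. A call with a gripper value outside its range is refused whole. "grip" is the opening, from 0 (shut) to 1 (fully open), set as the call begins (left out, the last holds). The fingers move at their own pace and stop on an object; "squeeze" is the grip in N (left out, the last holds). Time passes only in rows, so rows that repeat a pose let the fingers close. It gives the time, the measured TCP pose, the force and the opening at its end, in the units of the state.
- sense(): the state, without advancing time (a new reading comes with each control period).
- grab_frame(name): name is "scene" or "top" or "wrist"; returns the picture (420x560x3 uint8, blue, green, red); there is no depth.
- calibration(name): a dict with "fov_y" (degrees; the focal length in pixels is half the picture's height over the tangent of half this angle, whatever the lens; pixels are square), "cx", "cy" (the principal point, pixels), "k1" (the pictures are not rectified: a ray, as slopes to the right and down, at radius r is drawn at 1 + k1 r^2 times it, then the intrinsics apply), "cam_to_world" (4x4, takes a point from camera to world coordinates). Camera axes: x right, y down, z forward; pixel columns grow to the right and rows downward; lengths in m; the calibration is good to about 2 mm. A picture is of the moment at which its call begins: read the wrist's pose just before it. calibration takes no time and is no camera call; for the wrist camera it gives the pose at the moment of the call.
- hand_in(): hands the job in, once; it reports no verdict.
Trained networks look in the newest picture that a camera, given by its name, has taken for a name from the list of things; names that differ only in an ending like _2 or _b are one class to them, and where a whole thing is asked for, a point or a joint stands for the part that bears it (a point fixed in the world has none). Each returns a list of dicts, best first, with "confidence" (0 to 1); they miss things now and then, are a little off and sometimes report something else, mostly with a low value. They report only what shows in the picture. A call takes as long as a camera call. They do not tell look-alikes from the thing itself.
- look_for(camera, query): "bbox" ([left, top, width, height] in pixels, round what is visible of it).
- outline_of(camera, query): "mask" (420x560 bool, what is visible of it) and "bbox" ([left, top, width, height] in pixels, round what is visible of it).
The state is a dict: "time_s": time; "joint_pos": joint angles; "qvel": joint speeds; "joint_efforts": joint torques, N m; "position": TCP position; "eef_rot": TCP orientation; "force": force on the tool from outside, world axes, zero at the start; "moment": the same for the moment, N m; "width": finger opening in m.
Only numpy, scipy, OpenCV 4.12 (cv2) and the standard library are available. Lean on these libraries where they do the work, as an engineer would, in place of code of your own. Each camera call takes 0.05 s, during which the arm holds its last target. There are 200 camera calls.

### The job

Get the bent steel display arm ready for belts: thread the drilled wooden spacer over the arm's upturned end, lower it and let go so that it rests on the bar below. Then take it afresh, across the level part of the bar, and slide it without forcing along and round the sideways bend until it sits against the stop disc, and let go. After that put the wooden end knob over the upturned end, fully home and upright. Leave the other things on the table where they are.

Things in the scene. Friction and masses are not known exactly. Their poses are not given: they have to be found in the camera images.
- stand: Fixed display arm of 10 mm round steel bar. Origin on the table under it; z up. Bar axis, in its frame: upturned end upright at x = -120, y = 60 mm, tip at z = 200 mm; bends (45 mm radius) into the level first leg, at z = 100 mm, along +x at y = 60 mm to x = 0; turns level through a quarter circle into the second leg, along -y at x = 45 mm, past the stop disc to the post.
- bar_tip (a point): The very top (rounded) of the arm's upturned end, 200 mm above the table, on the bar's axis. The bar below it is upright and straight down to 145 mm; the bend under it reaches the level at 45 mm along the stand's x from here. Does not move.
- side_bend (a point): Centre of the arm's level quarter-circle bend: x = 0, y = 15, z = 100 mm in the stand's frame, same axes. The bar's axis runs round it at 45 mm radius, from the first leg (along +x) to the second leg (along -y).
- stop_face (a point): Centre of the face of the fixed stop disc (34 mm diameter) on the second leg: x = 45, y = -45, z = 100 mm in the stand's frame. With the spacer home, its centre is 11 mm before this face and hangs about 5 mm below the bar's axis. Beyond, the post (24 x 20 mm, 152 mm high) has its near face at y = -110 mm; base plate 120 x 180 x 12 mm, x -25 to 95, y -150 to 30 mm.
- spacer_mid (a point): Centre of the drilled pale wooden spacer: a plain ring, 48 mm outside diameter, 22 mm thick, through-bore 20 mm along its own z; about 45 g. It starts lying flat on the table, bore upright (centre 11 mm up). Let go on the upturned end, it slides down and comes to rest in or just past the bend below, usually hanging nearly square on the first leg about 45 to 55 mm along it. Either face may lead.
- knob_mid (a point): Centre of the pale wooden end knob: a round sleeve 30 mm in diameter, 46 mm high, with a domed closed top and a 15 mm bore, 25 mm deep, open at the bottom; about 30 g. Starts standing on its open end (centre 23 mm up). Fully home on the arm's end its centre is about 2 mm below the tip's height (198 mm above the table).
- bangle_mid (a point): Bystander: centre of a brown wooden bangle lying flat, 72 mm outside, 58 mm inside, 14 mm high.
- weight_mid (a point): Bystander: centre of a steel pattern weight, a disc 56 mm in diameter and 22 mm high with a small stub handle, 34 mm high in all.
- bobbin_mid (a point): Bystander: centre of a small wooden bobbin standing upright, 40 mm in diameter over its two flanges, narrow waist, 42 mm high; no hole through it.
- jar_mid (a point): Bystander: centre of a glass jar with a metal lid, 64 mm in diameter, 90 mm high.
- mug_mid (a point): Bystander: centre of a white mug, 76 mm in diameter, 90 mm high, with a handle on its own +y side.
- stapler_mid (a point): Bystander: centre of a black and steel stapler, 130 mm long along its x, 34 mm wide, 44 mm high.
- marker_mid (a point): Bystander: centre of a flat-sided marker pen lying down, 135 mm long along its x, 16 mm wide, 14 mm high.
Things that resemble listed ones, but are neither listed nor needed, are in the scene too. What is shaped like the part that bears knob_mid but black or turquoise is not meant.

How it is judged:
By the outcome, as a careful person would: the job done as asked, in the order asked, and still so for the second after the job is handed in, with the robot touching nothing.
It also fails if it takes over 72 s, if anything falls off the work surface, if the arm or the gripper's body presses on something with over 40 N, if the wrist force passes 120 N, or if a joint passes its speed limit or range.

## Working session

There is one attempt and no reset: what is moved stays moved. The work goes in short steps, Python scripts to look and compute and a tool call to move; the robot and the scene stay as the last step left them, time stands still between calls to the robot, and variables do not carry over. Pictures are saved under pics/ and viewed, about 8 in all and at most 12, crops included, and the job is handed in when it is done.

Besides the shell and the picture viewer there is one more tool, called after ">>>" as name(argument=value, ...) on one line, values as JSON. apply_moves: Moves the arm, as the interface text tells. Its arguments: {"type":"object","properties":{"targets":{"type":"array"},"grip":{"type":"number"},"squeeze":{"type":"number"}},"required":["targets"]}

```bash
ls; mkdir -p pics
cat > h.py <<'E'
from station import *
import numpy as np, cv2
from scipy.spatial.transform import Rotation as R
def save(cam,fn):
    im=grab_frame(cam); cv2.imwrite('pics/'+fn,im); return im
def K(c):
    f=210/np.tan(np.radians(c['fov_y'])/2); return f
def ray(c,u,v):
    f=K(c); d=np.array([(u-c['cx'])/f,(v-c['cy'])/f]); p=d.copy()
    for _ in range(20): p=d/(1+c['k1']*(p@p))
    T=np.array(c['cam_to_world']); r=T[:3,:3]@np.array([p[0],p[1],1]); return T[:3,3],r
def onz(c,u,v,z):
    o,r=ray(c,u,v); return o+r*(z-o[2])/r[2]
def proj(c,P):
    T=np.array(c['cam_to_world']); q=(np.atleast_2d(P)-T[:3,3])@T[:3,:3]; s=q[:,:2]/q[:,2:]
    s=s*(1+c['k1']*(s**2).sum(1,keepdims=True)); return s*K(c)+[c['cx'],c['cy']]
E
python3 - <<'E'
from h import *
a=save('scene','s0.png');b=save('top','t0.png')
cv2.imwrite('pics/st0.png',np.hstack([a,b])[:, :])
s=sense();print({k:np.round(v,3) for k,v in s.items()})
for n in('scene','top'):
    c=calibration(n);print(n,np.round(np.array(c['cam_to_world']),3).tolist(),c['fov_y'],c['k1'])
    for q in('spacer_mid','knob_mid','stand'):
        for d in look_for(n,q): print(n,q,np.round(d['bbox']),round(d['confidence'],2))
E
```

```text
pics
{'time_s': np.float64(0.1), 'joint_pos': array([ 1.397,  0.502, -0.427,  1.551,  0.221,  1.138, -0.21 ]), 'qvel': array([-0.001, -0.004, -0.   , -0.002, -0.   ,  0.   , -0.   ]), 'joint_efforts': array([-1.1000e-02, -5.6787e+01, -5.8380e+00, -2.7991e+01, -6.9000e-02,
        2.4000e-02,  0.0000e+00]), 'position': array([ 0.275, -0.588,  0.243]), 'eef_rot': array([-3.065e+00, -6.800e-01,  1.000e-03]), 'force': array([0.709, 0.003, 0.869]), 'moment': array([ 0.011, -0.023, -0.043]), 'width': np.float64(0.092)}
scene [[-0.801, 0.37, -0.472, 1.093], [0.599, 0.486, -0.636, 0.682], [-0.006, -0.792, -0.61, 0.826], [0.0, 0.0, 0.0, 1.0]] 48.497726121097436 -0.06423811110142975
scene spacer_mid [238. 179.  17.  10.] 0.44
scene knob_mid [339. 217.  10.  17.] 0.75
scene knob_mid [335. 236.  12.  19.] 0.64
scene stand [203. 195. 123. 111.] 0.75
top [[-0.009, -0.996, 0.084, 0.48], [-1.0, 0.009, -0.001, -0.018], [0.0, -0.084, -0.996, 1.405], [0.0, 0.0, 0.0, 1.0]] 43.3058694089304 0.05991333959948709
top spacer_mid [392. 258.  20.  16.] 0.75
top knob_mid [262. 295.  15.  12.] 0.59
top knob_mid [271. 269.   6.  11.] 0.42
top stand [218. 156. 101.  92.] 0.85
top stand [206. 270.  14.  17.] 0.34
```

View pics/t0.png

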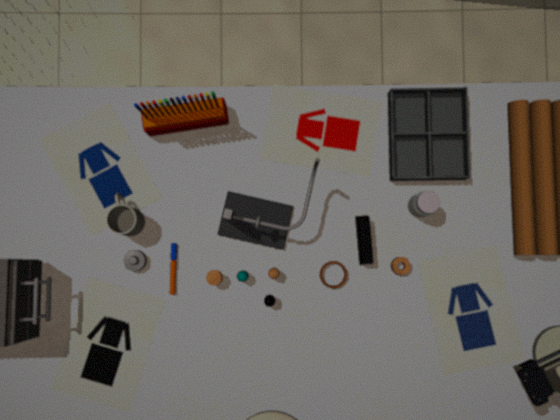

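View pics/s0.png

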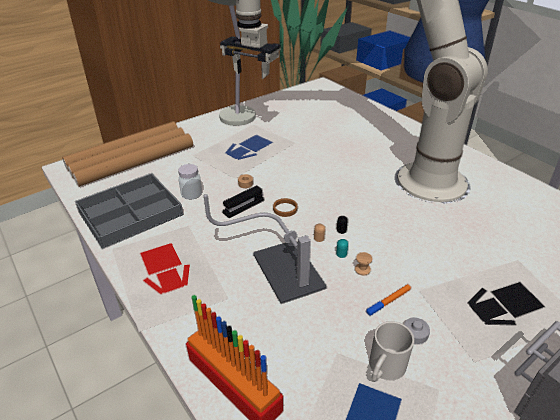

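Top view: the ring spacer is at (401,266). There are three knob-shaped parts: pale wood (273,273), turquoise (243,276) and black (269,300). The bobbin is the thing at (215,278). The pale wood one fits the description. In the scene view it is at (320,232). The bar tip is near (317,160) top and (207,197) scene.

```bash
cat >> h.py <<'E'
def barpts(n=15):
    a=np.linspace(0,np.pi/2,n)
    up=[[-.12,.06,z] for z in np.linspace(.2,.145,n)]
    b=[[-.12+.045*(1-np.cos(t)),.06,.145-.045*np.sin(t)] for t in a]
    l=[[x,.06,.1] for x in np.linspace(-.075,0,n)]
    c=[[.045*np.sin(t),.015+.045*np.cos(t),.1] for t in a]
    m=[[.045,y,.1] for y in np.linspace(.015,-.045,n)]
    return np.array(up+b+l+c+m)
def toW(p,P): 
    c,s=np.cos(p[2]),np.sin(p[2]); P=np.atleast_2d(P)
    return np.c_[p[0]+c*P[:,0]-s*P[:,1],p[1]+s*P[:,0]+c*P[:,1],P[:,2]]
E
cat > fit.py <<'E'
from h import *
from scipy.optimize import least_squares
ct,cs=calibration('top'),calibration('scene')
a=cv2.imread('pics/t0.png');b=cv2.imread('pics/s0.png')
tip=onz(ct,317.5,160,.2); post=onz(ct,228,213,.152)
d=post-tip; ang=np.arctan2(d[1],d[0])-np.arctan2(-.18,.165)
print('tip',tip,'post',post,np.linalg.norm(d[:2]),'exp .244')
p=np.r_[0,0,ang]; p[:2]=tip[:2]-toW(p,[-.12,.06,0])[0,:2]
# scale-free refinement: stand-point correspondences, both views
ms=np.array([d_['bbox'] for d_ in look_for('top','stand')[:1]])
L=np.array([[-.12,.06,.2],[.045,-.12,.152],[-.025,.03,.012],[.095,.03,.012],[.095,-.15,.012],[-.025,-.15,.012]])
print('init',p)
for nm,c,im,(u0,v0,w,h) in (('t',ct,a,(210,150,120,100)),('s',cs,b,(195,185,140,120))):
    k=5; z=cv2.resize(im[v0:v0+h,u0:u0+w],None,fx=k,fy=k,interpolation=cv2.INTER_CUBIC)
    z2=z.copy()
    for q in proj(c,toW(p,barpts(8))): cv2.circle(z2,tuple(int(i) for i in (q-[u0,v0]+.5)*k),2,(0,255,0),-1)
    for q in proj(c,toW(p,L)): cv2.circle(z2,tuple(int(i) for i in (q-[u0,v0]+.5)*k),3,(0,0,255),-1)
    cv2.imwrite(f'pics/fit_{nm}.png',z2)
for n,q,z in (('top','spacer_mid',.011),('top','knob_mid',.023),('scene','spacer_mid',.011),('scene','knob_mid',.023)):
    for d in outline_of(n,q):
        v,u=np.nonzero(d['mask']); print(n,q,u.mean(),v.mean(),onz(calibration(n),u.mean(),v.mean(),z),d['confidence'])
E
python3 fit.py
```

```text
tip [ 0.71937476 -0.11511749  0.2       ] post [0.60324003 0.09582838 0.152     ] 0.24080165454121163 exp .244
init [ 0.61696251 -0.02844725  2.90290521]
top spacer_mid 400.2153846153846 265.7269230769231 [ 0.47437521 -0.34208942  0.011     ] 0.68
scene spacer_mid 245.3404255319149 180.54787234042553 [ 0.47259553 -0.34067238  0.011     ] 0.5
scene knob_mid 342.1758241758242 224.3956043956044 [0.38919379 0.00669364 0.023     ] 0.6
scene knob_mid 319.31756756756755 232.54054054054055 [ 0.45987578 -0.00506269  0.023     ] 0.58
scene knob_mid 342.0 248.08287292817678 [0.45329464 0.07551816 0.023     ] 0.57
```

View pics/fit_t.png

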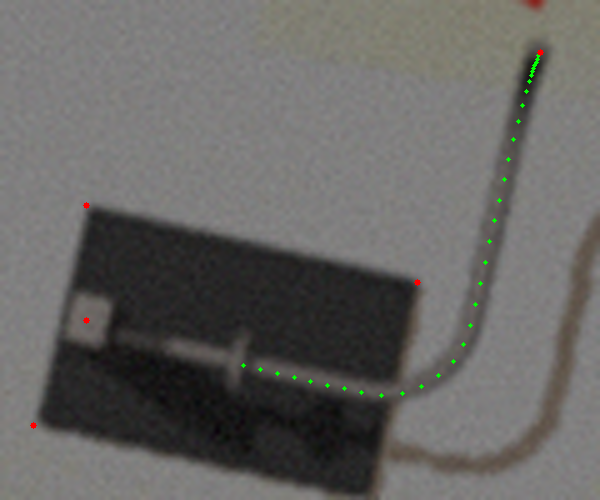

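View pics/fit_s.png

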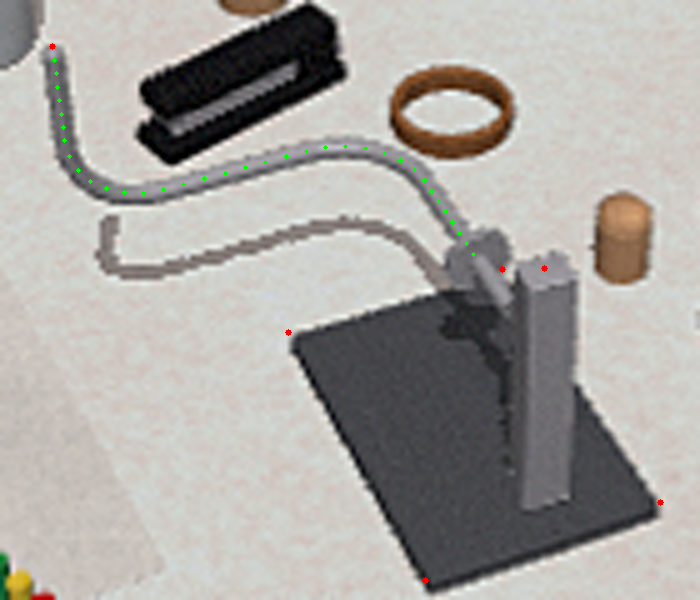

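```bash
cat > fit2.py <<'E'
from h import *
from scipy.optimize import least_squares
ct,cs=calibration('top'),calibration('scene')
L=np.array([[-.12,.06,.198],[.045,-.12,.152],[-.025,.03,.012],[.095,.03,.012],[.095,-.15,.012],[-.025,-.15,.012],[.045,-.046,.1]])
T=[(0,538,51),(1,89,320),(5,88,205),(2,418,283),(4,39,420),(3,373,494),(6,238,361)]
S=[(0,55,48),(1,545,265),(None,294,342),(None,657,513),(None,430,590)]
p0=np.array([.617,-.028,2.903])
ps=proj(cs,toW(p0,L)); C=[]
for i,u,v in T: C.append(('t',i,u/5-.5+210,v/5-.5+150))
for i,u,v in S:
    q=np.array([u/5-.5+195,v/5-.5+185])
    if i is None: i=2+np.argmin(np.linalg.norm(ps[2:6]-q,axis=1))
    C.append(('s',i,*q))
def res(p,w='ts'): 
    out=[]
    for k,i,u,v in C:
        if k in w: out+=list(proj(ct if k=='t' else cs,toW(p,L[i]))[0]-[u,v])
    return np.array(out)
for w in('ts','t','s'):
    r=least_squares(res,p0,args=(w,)); print(w,r.x,'tip',toW(r.x,[-.12,.06,.2])[0],np.round(r.fun,1))
E
python3 fit2.py
python3 - <<'E'
from h import *
ct,cs=calibration('top'),calibration('scene')
a=cv2.imread('pics/t0.png');b=cv2.imread('pics/s0.png')
cr=lambda im,u,v:cv2.resize(im[v-20:v+20,u-20:u+20],(400,400),interpolation=cv2.INTER_CUBIC)
cv2.imwrite('pics/parts.png',np.vstack([np.hstack([cr(a,273,273),cr(b,320,232)]),np.hstack([cr(a,401,266),cr(b,245,180)])])[:, :])
z=cv2.imread('pics/parts.png');cv2.imwrite('pics/parts.png',cv2.resize(z,(600,600)))
E
```

```text
ts [ 0.6181819  -0.02792143  2.90420765] tip [ 0.72070694 -0.11445822  0.2       ] [ 0.  -0.1 -0.8 -0.2 -0.4 -0.3 -0.3 -0.6 -1.3  0.7 -1.5  1.4  0.5  0.3
 -0.8  0.7 -0.4  1.1 -1.5 -1.7  0.6 -1.8 -1.  -1.5]
t [ 0.61884076 -0.0292638   2.90881325] tip [ 0.72176327 -0.11532748  0.2       ] [ 0.4 -0.6 -0.2 -0.3 -0.  -0.3  0.1 -0.9 -0.7  0.8 -0.9  1.1  1.1  0.2]
s [ 0.61756793 -0.0252926   2.89304779] tip [ 0.71912087 -0.11296814  0.2       ] [ 0.2  0.7  0.2  1.9 -0.6 -1.3  1.1 -0.7 -0.8 -0.7]
```

View pics/parts.png

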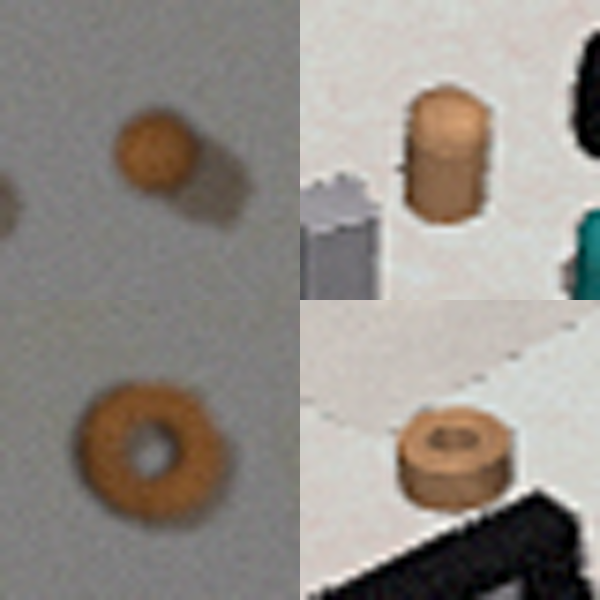

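The crop confirms the pale domed knob and the ring with its bore. The stand is at tip ≈ (0.7205,-0.1145) with yaw ≈ 2.905, and the two views agree to about 3 mm. Next I write a move helper.

```bash
cat >> h.py <<'E'
def Rt(psi,tilt=0):
    """tool down, tool x at world yaw psi (deg); tilt (deg): the hand leans back toward +tool x"""
    s,c=np.sin(np.radians(psi)),np.cos(np.radians(psi))
    return np.array([[c,s,0],[s,-c,0],[0,0,-1.]])@R.from_euler('y',tilt,degrees=True).as_matrix()
def go(p,Rm):
    s=sense(); R0=R.from_rotvec(s['eef_rot']).as_matrix()
    print('lin',np.round(R0.T@(np.array(p)-s['position']),4).tolist(),'rot',np.round(R.from_matrix(R0.T@Rm).as_rotvec(),3).tolist())
def st():
    s=sense(); R0=R.from_rotvec(s['eef_rot']).as_matrix()
    print('t',round(float(s['time_s']),2),'p',np.round(s['position'],4),'psi',round(float(np.degrees(np.arctan2(R0[1,0],R0[0,0]))),2),'z',np.round(R0[:,2],3),'F',np.round(s['force'],1),'w',round(float(s['width']),4),'q',np.round(s['joint_pos'],2))
    return s
E
python3 -c "
from h import *
st();go([.474,-.342,.17],Rt(-13.6));print(Rt(-13.6,15)[:,2])"
```

```text
t 0.65 p [ 0.275  -0.589   0.2437] psi 25.03 z [ 0. -0. -1.] F [-0.1 -0.8 -0.2] w 0.0917 q [ 1.4   0.5  -0.43  1.55  0.22  1.14 -0.21]
lin [0.2848, -0.1396, 0.0738] rot [0.0, -0.0, 0.674]
[ 0.25156202 -0.06085926 -0.96592583]
```

>>> apply_moves(targets=[{"linear":[0.036,-0.017,0.009],"rot":[0,0,0.084]},{"linear":[0.071,-0.035,0.018],"rot":[0,0,0.168]},{"linear":[0.107,-0.052,0.028],"rot":[0,0,0.253]},{"linear":[0.142,-0.07,0.037],"rot":[0,0,0.337]},{"linear":[0.178,-0.087,0.046],"rot":[0,0,0.421]},{"linear":[0.214,-0.105,0.055],"rot":[0,0,0.505]},{"linear":[0.249,-0.122,0.065],"rot":[0,0,0.59]},{"linear":[0.285,-0.1396,0.074],"rot":[0,0,0.674]},{"linear":[0.285,-0.1396,0.074],"rot":[0,0,0.674]},{"linear":[0.285,-0.1396,0.074],"rot":[0,0,0.674]}], grip=0.75)

```text
time_s: 1.9
position: [0.474, -0.3423, 0.1698]
eef_rot: [3.119, -0.37, -0.0]
force: [-0.6, 0.3, -0.1]
width: 0.069
```

Run:
```python
from h import *
st()
c=calibration('wrist');im=save('wrist','w1.png')
print(np.round(np.array(c['cam_to_world']),3).tolist())
for d in outline_of('wrist','spacer_mid'):
    m=d['mask'].astype(np.uint8); cs,_=cv2.findContours(m,0,1); k=max(cs,key=cv2.contourArea); (u,v),_,_=cv2.fitEllipse(k)
    print(d['bbox'],d['confidence'],u,v,onz(c,u,v,.011),onz(c,u,v,.022))
```

```text
t 1.9 p [ 0.474  -0.3423  0.1698] psi -13.54 z [-0.    -0.001 -1.   ] F [-0.6  0.3 -0.1] w 0.069 q [ 0.86  0.46 -0.36  1.79  0.2   0.93 -1.39]
[[-0.235, -0.924, -0.303, 0.557], [-0.972, 0.223, 0.071, -0.362], [0.002, 0.311, -0.95, 0.31], [0.0, 0.0, 0.0, 1.0]]
[250.6, 175.9, 53.5, 48.1] 0.89 276.09124755859375 199.33804321289062 [ 0.47437708 -0.34064127  0.011     ] [ 0.47742265 -0.34142211  0.022     ]
```

View pics/w1.png

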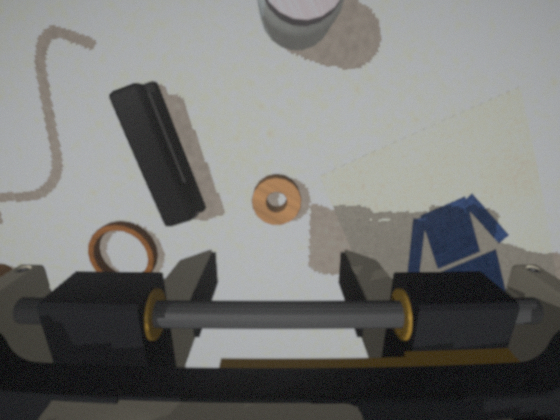

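The wrist view shows the ring alone at (276,199). The stapler and jar are clear of both finger paths. I descend and grip.

>>> apply_moves(targets=[{"linear":[0.0,-0.001,0.03],"rot":[0,0,0]},{"linear":[0.0007,-0.0015,0.07],"rot":[0,0,0]},{"linear":[0.0007,-0.0015,0.11],"rot":[0,0,0]},{"linear":[0.0007,-0.0015,0.135],"rot":[0,0,0]},{"linear":[0.0007,-0.0015,0.1495],"rot":[0,0,0]},{"linear":[0.0007,-0.0015,0.1495],"rot":[0,0,0]}])

```text
time_s: 2.75
position: [0.4735, -0.3427, 0.0198]
eef_rot: [3.118, -0.376, -0.002]
force: [0.1, -0.1, 0.0]
width: 0.069
```

>>> apply_moves(targets=[{"linear":[0,0,0],"rot":[0,0,0]},{"linear":[0,0,0],"rot":[0,0,0]},{"linear":[0,0,0],"rot":[0,0,0]},{"linear":[0,0,0],"rot":[0,0,0]}], grip=0.3, squeeze=15)

```text
time_s: 3.25
position: [0.4741, -0.3432, 0.0209]
eef_rot: [3.118, -0.376, -0.0]
force: [-1.1, 1.7, 5.5]
width: 0.0481
```

>>> apply_moves(targets=[{"linear":[0,0,-0.04],"rot":[0,0,0]},{"linear":[0,0,-0.09],"rot":[0,0,0]},{"linear":[0,0,-0.15],"rot":[0,0,0]},{"linear":[0,0,-0.21],"rot":[0,0,0]},{"linear":[0,0,-0.25],"rot":[0,0,0]},{"linear":[0,0,-0.25],"rot":[0,0,0]}])

```text
time_s: 4.0
position: [0.4762, -0.3439, 0.275]
eef_rot: [3.113, -0.375, 0.01]
force: [1.3, -0.1, -1.4]
width: 0.0475
```

Run:
```python
from h import *
s=st();R0=R.from_rotvec(s['eef_rot']).as_matrix()
c=calibration('wrist');im=save('wrist','w2.png')
for d in outline_of('wrist','spacer_mid'):
    m=d['mask'].astype(np.uint8); cs,_=cv2.findContours(m,0,1); k=max(cs,key=cv2.contourArea); (u,v),_,_=cv2.fitEllipse(k)
    P=onz(c,u,v,s['position'][2]-.009);print(d['bbox'],d['confidence'],u,v,P,'tool',R0.T@(P-s['position']))
go([.7205,-.1145,.26],Rt(166.4))
```

```text
t 4.0 p [ 0.4762 -0.3439  0.275 ] psi -13.75 z [ 0.006 -0.006 -1.   ] F [ 1.3 -0.1 -1.4] w 0.0475 q [ 0.89  0.35 -0.39  1.69  0.15  1.13 -1.36]
[231.0, 228.4, 94.7, 70.4] 0.8 277.64605712890625 268.24346923828125 [ 0.48085566 -0.34475296  0.26604354] tool [ 0.0046871  -0.00031945  0.00903258]
lin [0.1854, -0.2803, 0.01] rot [0.0, -0.003, 3.139]
```

View pics/w2.png

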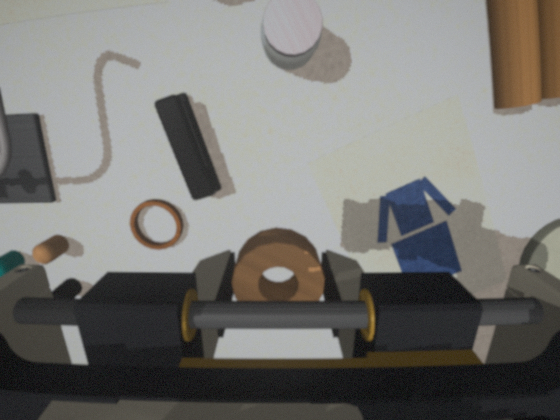

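The ring is held (width 47.5 mm) and looks level, with its bore near (278,283).

Run:
```python
from h import *
s=sense();R0=R.from_rotvec(s['eef_rot']).as_matrix();c=calibration('wrist')
t=np.linspace(0,2*np.pi,60)
for dx in(-.003,0,.003,.006):
    o=[]
    for r,z in((.024,-.001),(.024,.021),(.010,-.001),(.010,.021)):
        q=proj(c,s['position']+(R0@np.c_[dx+r*np.cos(t),r*np.sin(t),0*t+z].T).T); o.append((np.round(q.min(0)).tolist(),np.round(q.max(0)).tolist()))
    print(dx,o)
im=cv2.imread('pics/w2.png');print(im[222:300:2,278].tolist())
```

```text
-0.003 [([231.0, 248.0], [325.0, 330.0]), ([236.0, 231.0], [320.0, 306.0]), ([259.0, 274.0], [298.0, 308.0]), ([261.0, 254.0], [296.0, 285.0])]
0 [([231.0, 243.0], [326.0, 325.0]), ([236.0, 226.0], [320.0, 301.0]), ([259.0, 268.0], [298.0, 303.0]), ([261.0, 250.0], [296.0, 281.0])]
0.003 [([231.0, 237.0], [326.0, 320.0]), ([236.0, 221.0], [320.0, 297.0]), ([258.0, 263.0], [298.0, 298.0]), ([261.0, 245.0], [296.0, 276.0])]
0.006 [([230.0, 231.0], [326.0, 316.0]), ([236.0, 216.0], [321.0, 293.0]), ([258.0, 258.0], [298.0, 293.0]), ([261.0, 240.0], [296.0, 272.0])]
[[183, 182, 179], [184, 182, 180], [173, 172, 171], [101, 106, 114], [54, 66, 83], [54, 69, 84], [56, 69, 84], [59, 70, 84], [54, 68, 81], [51, 65, 81], [56, 73, 94], [66, 90, 116], [65, 92, 117], [66, 91, 119], [67, 91, 119], [69, 92, 119], [68, 91, 119], [67, 93, 120], [63, 90, 117], [61, 86, 115], [63, 88, 115], [66, 88, 116], [108, 121, 136], [168, 173, 174], [174, 178, 176], [181, 183, 181], [182, 182, 178], [184, 181, 180], [181, 180, 180], [173, 171, 171], [93, 97, 105], [46, 60, 75], [45, 57, 74], [48, 63, 79], [45, 57, 76], [51, 64, 81], [43, 60, 78], [47, 63, 80], [47, 62, 78]]
```

>>> apply_moves(targets=[{"linear":[0.01,-0.016,0.0],"rot":[0,0,-0.174]},{"linear":[0.021,-0.031,0.001],"rot":[0,0,-0.349]},{"linear":[0.031,-0.047,0.002],"rot":[0,0,-0.523]},{"linear":[0.041,-0.062,0.002],"rot":[0,0,-0.698]},{"linear":[0.052,-0.078,0.003],"rot":[0,0,-0.872]},{"linear":[0.062,-0.093,0.003],"rot":[0,0,-1.047]},{"linear":[0.072,-0.109,0.004],"rot":[0,0,-1.221]},{"linear":[0.082,-0.125,0.004],"rot":[0,0,-1.396]},{"linear":[0.093,-0.14,0.005],"rot":[0,0,-1.57]},{"linear":[0.103,-0.156,0.006],"rot":[0,0,-1.744]},{"linear":[0.113,-0.171,0.006],"rot":[0,0,-1.919]},{"linear":[0.124,-0.187,0.007],"rot":[0,0,-2.093]},{"linear":[0.134,-0.202,0.007],"rot":[0,0,-2.268]},{"linear":[0.144,-0.218,0.008],"rot":[0,0,-2.442]},{"linear":[0.154,-0.234,0.008],"rot":[0,0,-2.617]},{"linear":[0.165,-0.249,0.009],"rot":[0,0,-2.791]},{"linear":[0.175,-0.265,0.01],"rot":[0,0,-2.966]},{"linear":[0.1854,-0.2803,0.01],"rot":[0,0,-3.139]},{"linear":[0.1854,-0.2803,0.01],"rot":[0,0,-3.139]},{"linear":[0.1854,-0.2803,0.01],"rot":[0,0,-3.139]}])

```text
time_s: 6.6
position: [0.7196, -0.1149, 0.2583]
eef_rot: [-0.384, -3.115, 0.003]
force: [-0.1, -0.5, -0.6]
width: 0.0478
```

Run:
```python
from h import *
s=st();go([.7205,-.1145,.26],Rt(166.4))
c=calibration('wrist');im=save('wrist','w3.png')
p=[.6182,-.0279,2.9042]
for q in proj(c,toW(p,barpts(8))): cv2.circle(im,tuple(int(i) for i in q),2,(0,255,0),-1)
b=save('scene','s3.png')
cc=calibration('scene');
for q in proj(cc,toW(p,barpts(8))): cv2.circle(b,tuple(int(i) for i in q),0,(0,255,0),-1)
b=cv2.resize(b[120:260,150:310],None,fx=3,fy=3,interpolation=cv2.INTER_CUBIC)
i2=cv2.resize(im,(320,240)); 
out=np.zeros((660,560,3),np.uint8); out[:420]=im; 
cv2.imwrite('pics/w3o.png',cv2.resize(np.hstack([im,b[:420,:480]]),(800,323)))
```

```text
t 6.6 p [ 0.7196 -0.1149  0.2583] psi 165.94 z [-0.003 -0.002 -1.   ] F [-0.1 -0.5 -0.6] w 0.0478 q [ 0.67  0.8  -1.    1.29  0.66  1.39  1.03]
lin [-0.0008, 0.0006, -0.0017] rot [-0.002, -0.003, -0.008]
```

View pics/w3o.png

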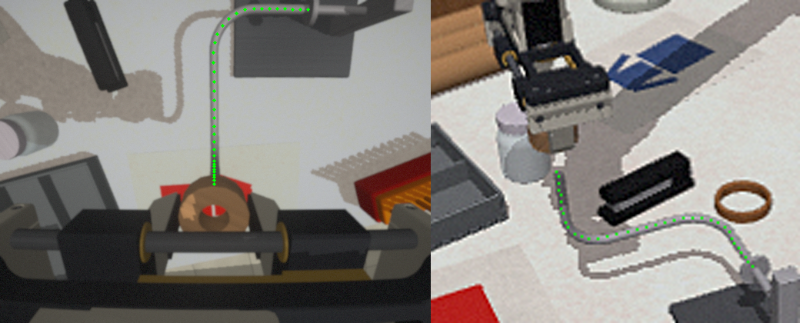

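The wrist overlay sits on the bar. The tip is under the ring's bore to about 1 mm. I lower the ring in two stages.

>>> apply_moves(targets=[{"linear":[-0.0008,0.0006,0.01],"rot":[0.0,-0.003,-0.008]},{"linear":[-0.0008,0.0006,0.02],"rot":[0.0,-0.003,-0.008]},{"linear":[-0.0008,0.0006,0.03],"rot":[0.0,-0.003,-0.008]},{"linear":[-0.0008,0.0006,0.04],"rot":[0.0,-0.003,-0.008]},{"linear":[-0.0008,0.0006,0.05],"rot":[0.0,-0.003,-0.008]},{"linear":[-0.0008,0.0006,0.055],"rot":[0.0,-0.003,-0.008]}])

```text
time_s: 7.45
position: [0.7203, -0.1154, 0.2033]
eef_rot: [0.372, 3.119, -0.004]
force: [0.3, -0.5, -1.1]
width: 0.0481
```

Run:
```python
from h import *
s=st();go([.7205,-.1145,.166],Rt(166.4))
im=save('wrist','w4.png')
```

```text
t 7.45 p [ 0.7203 -0.1154  0.2033] psi 166.4 z [ 0.    -0.003 -1.   ] F [ 0.3 -0.5 -1.1] w 0.0481 q [ 0.67  0.85 -0.97  1.35  0.7   1.31  1.01]
lin [0.0001, 0.001, 0.0373] rot [-0.003, 0.001, -0.0]
```

View pics/w4.png

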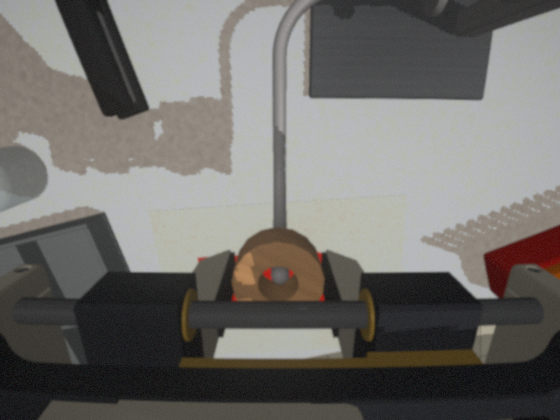

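The tip is inside the bore at (280,274), but nearer the bore's edge at the top of the picture. I shift about 3 mm along tool x while lowering the rest.

>>> apply_moves(targets=[{"linear":[0.002,0.0007,0.002],"rot":[0,0,0]},{"linear":[0.003,0.0007,0.012],"rot":[0,0,0]},{"linear":[0.003,0.0007,0.022],"rot":[0,0,0]},{"linear":[0.003,0.0007,0.032],"rot":[0,0,0]},{"linear":[0.003,0.0007,0.037],"rot":[0,0,0]},{"linear":[0.003,0.0007,0.037],"rot":[0,0,0]}])

```text
time_s: 8.25
position: [0.7172, -0.1141, 0.1652]
eef_rot: [-0.372, -3.118, 0.004]
force: [-0.8, -0.7, -0.0]
width: 0.0477
```

>>> apply_moves(targets=[{"linear":[0,0,0],"rot":[0,0,0]},{"linear":[0,0,0],"rot":[0,0,0]},{"linear":[0,0,0],"rot":[0,0,0]},{"linear":[0,0,-0.02],"rot":[0,0,0]},{"linear":[0,0,-0.05],"rot":[0,0,0]},{"linear":[0,0,-0.1],"rot":[0,0,0]},{"linear":[0,0,-0.1],"rot":[0,0,0]},{"linear":[0,0,-0.1],"rot":[0,0,0]}], grip=0.75)

```text
time_s: 9.25
position: [0.7175, -0.1138, 0.2665]
eef_rot: [0.372, 3.119, -0.005]
force: [0.4, -0.0, 0.4]
width: 0.069
```

Run:
```python
from h import *
s=st()
c=calibration('wrist')
im=save('wrist','w5.png')
p=[.6182,-.0279,2.9042]
tp=proj(c,toW(p,[[-.12,.06,.2],[-.07,.06,.1],[0,.06,.1]]));print('pred tip,leg',tp)
b=save('scene','s5.png')
for n in('wrist','scene'):
  for d in look_for(n,'spacer_mid'):print(n,d)
b=cv2.resize(b[140:320,170:350],(420,420),interpolation=cv2.INTER_CUBIC)
cv2.imwrite('pics/w5o.png',cv2.resize(np.hstack([im,b]),(800,343)))
```

```text
t 9.25 p [ 0.7175 -0.1138  0.2665] psi 166.4 z [ 0.    -0.003 -1.   ] F [ 0.4 -0.   0.4] w 0.069 q [ 0.68  0.79 -1.01  1.29  0.66  1.4   1.04]
pred tip,leg [[278.06993046 237.47034471]
 [278.39063009 149.02314859]
 [278.40589214  71.24538167]]
wrist {'bbox': [254.0, 140.7, 52.0, 22.2], 'confidence': 0.93}
scene {'bbox': [404.1, 318.5, 23.1, 24.1], 'confidence': 0.53}
scene {'bbox': [218.9, 214.7, 19.9, 19.6], 'confidence': 0.47}
```

View pics/w5o.png

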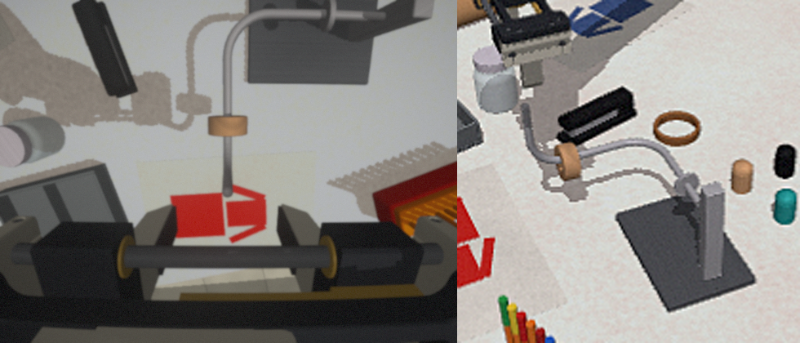

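The ring hangs square on the first leg at wrist pixel (280,152). I refine the stand pose from the wrist picture's bar outline before grasping.

```bash
cat > wf.py <<'E'
from h import *
from scipy.optimize import least_squares
import sys
im=cv2.imread('pics/w5.png'); s=sense(); c=calibration('wrist'); R0=R.from_rotvec(s['eef_rot']).as_matrix()
m=outline_of('wrist','stand'); M=m[0]['mask'] if m else None
g=cv2.GaussianBlur(cv2.cvtColor(im,6),(3,3),0).astype(float)
p0=np.array([.6182,-.0279,2.9042])
obs=[]  # (u,v) centre points of the bar by profile search normal to predicted curve
B=barpts(12)
def curve(p): return proj(c,toW(p,B))
q=curve(p0+[-.002,.0005,0])
for i in range(2,len(q)-3):
    t=q[i+1]-q[i-1]; L=np.linalg.norm(t)
    if L<1.5: continue
    n=np.array([-t[1],t[0]])/L; k=np.arange(-14,14.1,.5); xy=q[i]+k[:,None]*n
    if xy.min()<2 or xy[:,1].max()>418: continue
    pr=cv2.remap(g.astype(np.float32),xy[:,0].astype(np.float32)[None],xy[:,1].astype(np.float32)[None],1)[0]
    d=np.gradient(pr); 
    w=6 # half-width approx px
    best=max(range(20,len(k)-20),key=lambda j:max(abs(d[j+a])+abs(d[j-a]) for a in (9,10,11,12,13)))
    obs.append((i,xy[best],n,k[best]))
print([(o[0],round(o[3],1)) for o in obs])
tip=np.array([279,232.])
def res(p):
    q=curve(p); r=[(q[i]-x)@n for i,x,n,_ in obs]
    return np.r_[r,3*(proj(c,toW(p,[-.12,.06,.199]))[0]-tip)]
r=least_squares(res,p0,loss='soft_l1'); print(r.x,'tip',toW(r.x,[-.12,.06,.2])[0],np.round(r.fun,1))
p=r.x
# ring: bbox centre at top of ring ~ z=.095+.02
P=onz(c,280,151.8,.112); print('ring W',P,'local x',((P[:2]-p[:2])@np.array([np.cos(p[2]),np.sin(p[2])])),'local y',((P[:2]-p[:2])@np.array([-np.sin(p[2]),np.cos(p[2])])))
for q_ in curve(p): cv2.circle(im,tuple(int(i) for i in q_),1,(0,255,0),-1)
cv2.imwrite('pics/w5f.png',im)
E
python3 wf.py
```

```text
[(2, np.float64(-1.5)), (3, np.float64(-2.0)), (4, np.float64(0.0)), (5, np.float64(-0.5)), (6, np.float64(-0.5)), (7, np.float64(-0.5)), (8, np.float64(-0.5)), (9, np.float64(-0.5)), (10, np.float64(-0.5)), (11, np.float64(-0.5)), (12, np.float64(-0.5)), (13, np.float64(-0.5)), (14, np.float64(-0.5)), (15, np.float64(-0.5)), (16, np.float64(-0.5)), (17, np.float64(-0.5)), (18, np.float64(-0.5)), (19, np.float64(-0.5)), (20, np.float64(-0.5)), (21, np.float64(-0.5)), (22, np.float64(-4.0)), (23, np.float64(2.0)), (24, np.float64(2.0)), (25, np.float64(-4.0)), (26, np.float64(-0.5)), (27, np.float64(-1.0)), (28, np.float64(-1.0)), (29, np.float64(-1.0)), (30, np.float64(-1.0)), (31, np.float64(-1.0)), (32, np.float64(-1.0)), (33, np.float64(-1.0)), (34, np.float64(-1.0)), (35, np.float64(-1.0)), (36, np.float64(-1.0)), (37, np.float64(-0.5)), (38, np.float64(-0.5)), (39, np.float64(-0.5)), (40, np.float64(0.0)), (41, np.float64(0.5)), (42, np.float64(3.5)), (43, np.float64(-1.5)), (44, np.float64(0.0)), (45, np.float64(1.0)), (56, np.float64(0.5))]
[ 0.61563083 -0.0276648   2.90368953] tip [ 0.71811102 -0.1142547   0.2       ] [ 0.9  1.4 -0.6 -0.1 -0.1 -0.1 -0.1 -0.  -0.  -0.  -0.  -0.  -0.   0.
  0.   0.   0.   0.   0.   0.   3.6 -2.4 -2.4  3.6  0.1  0.6  0.6  0.6
  0.6  0.6  0.6  0.6  0.6  0.6  0.5 -0.  -0.1 -0.1 -0.7 -1.2 -4.3  0.7
 -0.8 -1.7 -1.1 -2.7 12.3]
ring W [ 0.67196181 -0.10156238  0.112     ] local x -0.07215947681451942 local y 0.05854093785184469
```

```bash
cat >> h.py <<'E'
PST=[.6156,-.0277,2.9037]
TILT=-8; YAW0=np.degrees(2.9037)
def loc(x,y): return toW(PST,[x,y,0])[0,:2]
def tcp_for(x,y,z,psi,h=.005,tilt=TILT):
    Rm=Rt(psi,tilt); return np.r_[loc(x,y),z]-Rm@[0,0,h],Rm
E
python3 - <<'E'
from h import *
c=calibration('wrist')
for z in(.112,.119):
    P=onz(c,280,151.8,z); d=P[:2]-PST[:2]; print(z,R.from_euler('z',-PST[2]).apply([*d,0]))
for z in (.195,.095):
    go(*tcp_for(-.072,.0595,z,YAW0))
print(tcp_for(-.072,.0595,.095,YAW0))
E
```

```text
0.112 [-0.0722574   0.05840388  0.        ]
0.119 [-0.07136923  0.0584252   0.        ]
lin [0.0472, 0.0007, 0.0642] rot [-0.003, -0.142, 0.001]
lin [0.0469, 0.001, 0.1642] rot [-0.003, -0.142, 0.001]
(array([ 0.6708745 , -0.10232747,  0.09995134]), array([[-0.96237889,  0.23565515,  0.13525353],
       [ 0.23336177,  0.97183674, -0.03279686],
       [-0.1391731 ,  0.        , -0.99026807]]))
```

>>> apply_moves(targets=[{"linear":[0.02,0.001,0.0],"rot":[0,-0.06,0]},{"linear":[0.0475,0.001,0.01],"rot":[-0.003,-0.142,0]},{"linear":[0.0475,0.001,0.04],"rot":[-0.003,-0.142,0]},{"linear":[0.047,0.001,0.08],"rot":[-0.003,-0.142,0]},{"linear":[0.047,0.001,0.12],"rot":[-0.003,-0.142,0]},{"linear":[0.047,0.001,0.15],"rot":[-0.003,-0.142,0]},{"linear":[0.047,0.001,0.164],"rot":[-0.003,-0.142,0]},{"linear":[0.047,0.001,0.164],"rot":[-0.003,-0.142,0]},{"linear":[0.047,0.001,0.164],"rot":[-0.003,-0.142,0]}])

```text
time_s: 10.62
position: [0.6718, -0.1021, 0.1015]
eef_rot: [0.355, 2.98, -0.024]
force: [-0.4, 0.5, 0.2]
width: 0.0685
```

Run:
```python
from h import *
s=st();c=calibration('wrist');im=save('wrist','w6.png')
b=save('scene','s6.png'); b=cv2.resize(b[160:280,180:300],(420,420),interpolation=cv2.INTER_CUBIC)
cv2.imwrite('pics/w6o.png',cv2.resize(np.hstack([im,b]),(800,343)))
go(*tcp_for(-.072,.0595,.095,YAW0))
```

```text
t 10.62 p [ 0.6718 -0.1021  0.1015] psi 166.41 z [ 0.137 -0.033 -0.99 ] F [-0.4  0.5  0.2] w 0.0685 q [ 0.73  0.8  -0.92  1.7   0.85  0.91  0.82]
lin [0.0012, -0.0003, 0.0016] rot [0.0, 0.002, 0.001]
```

View pics/w6o.png

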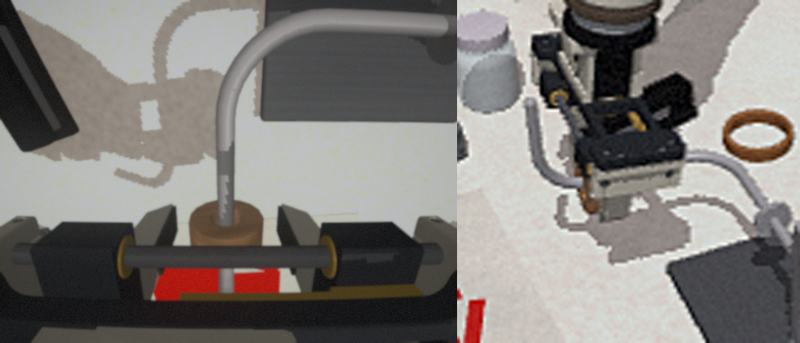

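The ring is straddled by both fingers at about (226,222) in the left panel. I close gently and check.

>>> apply_moves(targets=[{"linear":[0.001,0,0.001],"rot":[0,0,0]},{"linear":[0.001,0,0.001],"rot":[0,0,0]},{"linear":[0.001,0,0.001],"rot":[0,0,0]},{"linear":[0.001,0,0.001],"rot":[0,0,0]},{"linear":[0.001,0,0.001],"rot":[0,0,0]}], grip=0.3, squeeze=10)

```text
time_s: 11.35
position: [0.6711, -0.1022, 0.1008]
eef_rot: [0.355, 2.979, -0.025]
force: [-1.0, 0.8, 2.6]
width: 0.0468
```

Run:
```python
from h import *
s=st()
# current implied ring centre (h=.005): local
R0=R.from_rotvec(s['eef_rot']).as_matrix(); C=s['position']+R0@[0,0,.005]; print(R.from_euler('z',-PST[2]).apply([*(C[:2]-PST[:2]),0]),C[2])
im=save('wrist','w7.png')
def way(S):
    out=[]
    for x in S:
        if x<0: q=(x,.06,YAW0)
        elif x<.0707: t=x/.045; q=(.045*np.sin(t),.015+.045*np.cos(t),YAW0-np.degrees(t))
        else: q=(.045,.015-(x-.0707),YAW0-90)
        out.append(q)
    return out
p0,R0_=s['position'],R0
for q in way([-.07,-.06,-.045,-.03,-.015,0,.00785,.0157,.02355,.0314,.03925,.0471,.055,.0628,.0707]):
    p,Rm=tcp_for(q[0],q[1],.0995,q[2])
    print(np.round(R0.T@(p-p0),3).tolist(),np.round(R.from_matrix(R0.T@Rm).as_rotvec(),3).tolist())
```

```text
t 11.35 p [ 0.6711 -0.1022  0.1008] psi 166.4 z [ 0.138 -0.033 -0.99 ] F [-1.   0.8  2.6] w 0.0468 q [ 0.73  0.8  -0.92  1.7   0.85  0.91  0.82]
[-0.0722335   0.05932411  0.        ] 0.09588447068463035
[0.002, -0.001, -0.004] [0.0, 0.002, 0.001]
[0.012, -0.001, -0.005] [0.0, 0.002, 0.001]
[0.026, -0.001, -0.007] [0.0, 0.002, 0.001]
[0.041, -0.001, -0.01] [0.0, 0.002, 0.001]
[0.056, -0.001, -0.012] [0.0, 0.002, 0.001]
[0.071, -0.001, -0.014] [0.0, 0.002, 0.001]
[0.079, 0.0, -0.015] [0.025, 0.002, 0.173]
[0.086, 0.002, -0.016] [0.049, 0.002, 0.346]
[0.093, 0.006, -0.017] [0.074, 0.002, 0.519]
[0.099, 0.01, -0.018] [0.098, 0.002, 0.691]
[0.105, 0.016, -0.019] [0.123, 0.002, 0.864]
[0.109, 0.022, -0.019] [0.147, 0.002, 1.037]
[0.112, 0.03, -0.02] [0.172, 0.002, 1.211]
[0.114, 0.037, -0.02] [0.196, 0.002, 1.382]
[0.115, 0.045, -0.02] [0.221, 0.002, 1.556]
```

Gripped. I lift the ring clear of the bar and slide along the first leg, checking force before the bend.

>>> apply_moves(targets=[{"linear":[0.002,-0.001,-0.004],"rot":[0,0.002,0]},{"linear":[0.012,-0.001,-0.005],"rot":[0,0.002,0]},{"linear":[0.026,-0.001,-0.007],"rot":[0,0.002,0]},{"linear":[0.041,-0.001,-0.01],"rot":[0,0.002,0]},{"linear":[0.056,-0.001,-0.012],"rot":[0,0.002,0]},{"linear":[0.071,-0.001,-0.014],"rot":[0,0.002,0]},{"linear":[0.071,-0.001,-0.014],"rot":[0,0.002,0]}])

```text
time_s: 12.28
position: [0.5987, -0.0859, 0.1043]
eef_rot: [0.354, 2.983, -0.026]
force: [0.2, -0.3, -0.8]
width: 0.0468
```

```bash
cat >> h.py <<'E'
def way(S):
    out=[]
    for x in S:
        if x<0: q=(x,.06,YAW0)
        elif x<.0707: t=x/.045; q=(.045*np.sin(t),.015+.045*np.cos(t),YAW0-np.degrees(t))
        else: q=(.045,.015-(x-.0707),YAW0-90)
        out.append(q)
    return out
def rows(S,z=.0995,dx=0,dy=0):
    s=sense(); R0=R.from_rotvec(s['eef_rot']).as_matrix()
    C=s['position']+R0@[0,0,.005]; print('ring est local',np.round(R.from_euler('z',-PST[2]).apply([*(C[:2]-PST[:2]),0])[:2],4),C[2])
    for q in way(S):
        p,Rm=tcp_for(q[0]+dx,q[1]+dy,z,q[2])
        print(np.round(R0.T@(p-s['position']),3).tolist(),np.round(R.from_matrix(R0.T@Rm).as_rotvec(),3).tolist())
E
python3 - <<'E'
from h import *
st(); rows([.00785,.0157,.02355,.0314,.03925,.0471,.055,.0628,.0707,.085,.1])
im=save('wrist','w8.png');b=save('scene','s8.png'); b=cv2.resize(b[180:280,200:300],(420,420),interpolation=cv2.INTER_CUBIC)
cv2.imwrite('pics/w8o.png',cv2.resize(np.hstack([im,b]),(800,343)))
E
```

```text
t 12.28 p [ 0.5987 -0.0859  0.1043] psi 166.47 z [ 0.134 -0.033 -0.99 ] F [ 0.2 -0.3 -0.8] w 0.0468 q [ 0.8   0.7  -0.95  1.88  0.84  0.84  0.76]
ring est local [0.002  0.0605] 0.09939106649032887
[0.006, 0.001, -0.001] [0.024, -0.001, 0.175]
[0.013, 0.003, -0.002] [0.048, -0.001, 0.347]
[0.02, 0.007, -0.003] [0.072, -0.001, 0.52]
[0.026, 0.012, -0.004] [0.096, -0.001, 0.693]
[0.032, 0.017, -0.005] [0.12, -0.0, 0.866]
[0.036, 0.024, -0.005] [0.145, -0.0, 1.038]
[0.039, 0.031, -0.006] [0.169, -0.0, 1.212]
[0.041, 0.038, -0.006] [0.193, -0.0, 1.384]
[0.042, 0.046, -0.006] [0.217, 0.0, 1.557]
[0.042, 0.061, -0.006] [0.217, 0.0, 1.557]
[0.042, 0.076, -0.006] [0.217, 0.0, 1.557]
```

View pics/w8o.png

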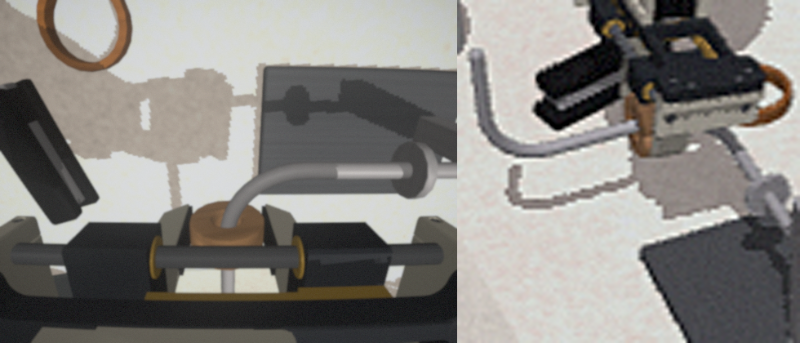

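There is no side force and the ring is travelling freely. I now go round the bend in two parts, watching the force.

>>> apply_moves(targets=[{"linear":[0.006,0.001,-0.001],"rot":[0.024,0,0.175]},{"linear":[0.013,0.003,-0.002],"rot":[0.048,0,0.347]},{"linear":[0.02,0.007,-0.003],"rot":[0.072,0,0.52]},{"linear":[0.026,0.012,-0.004],"rot":[0.096,0,0.693]},{"linear":[0.026,0.012,-0.004],"rot":[0.096,0,0.693]}])

```text
time_s: 13.0
position: [0.5787, -0.0673, 0.1055]
eef_rot: [1.356, 2.691, -0.092]
force: [0.2, -0.3, -0.2]
width: 0.047
```

Run:
```python
from h import *
st(); rows([.03925,.0471,.055,.0628,.0707,.085,.095])
im=save('wrist','w9.png')
c=calibration('wrist'); 
# disc location check: predicted face centre vs image later
print('pred disc',proj(c,toW(PST,[[.045,-.045,.1],[.062,-.045,.1],[.028,-.045,.1],[.045,-.045,.117]])))
for d in look_for('wrist','spacer_mid'):print(d)
```

```text
t 13.0 p [ 0.5787 -0.0673  0.1055] psi 126.51 z [ 0.085 -0.111 -0.99 ] F [ 0.2 -0.3 -0.2] w 0.047 q [ 0.61  0.61 -0.78  1.9   0.75  0.84  0.05]
ring est local [0.026  0.0476] 0.10054021994449965
[0.009, -0.003, -0.0] [0.027, 0.001, 0.175]
[0.016, -0.0, -0.001] [0.052, 0.001, 0.348]
[0.023, 0.003, -0.002] [0.076, 0.0, 0.521]
[0.03, 0.008, -0.003] [0.1, 0.0, 0.693]
[0.035, 0.013, -0.004] [0.125, -0.0, 0.867]
[0.044, 0.024, -0.005] [0.125, -0.0, 0.867]
[0.05, 0.032, -0.006] [0.125, -0.0, 0.867]
pred disc [[416.30813347 135.85469495]
 [395.83506583 103.63804144]
 [434.82997765 165.46751891]
 [434.08128262 146.10060927]]
{'bbox': [135.2, 0.0, 70.1, 58.6], 'confidence': 0.74}
{'bbox': [230.6, 245.1, 94.9, 83.8], 'confidence': 0.66}
```

>>> apply_moves(targets=[{"linear":[0.009,-0.003,0.0],"rot":[0.027,0,0.175]},{"linear":[0.016,-0.001,-0.001],"rot":[0.052,0,0.348]},{"linear":[0.023,0.003,-0.002],"rot":[0.076,0,0.521]},{"linear":[0.03,0.008,-0.003],"rot":[0.1,0,0.693]},{"linear":[0.035,0.013,-0.004],"rot":[0.125,0,0.867]},{"linear":[0.035,0.013,-0.004],"rot":[0.125,0,0.867]},{"linear":[0.038,0.016,-0.004],"rot":[0.125,0,0.867]},{"linear":[0.038,0.016,-0.004],"rot":[0.125,0,0.867]}])

```text
time_s: 14.1
position: [0.5682, -0.0285, 0.1036]
eef_rot: [2.396, 1.889, -0.169]
force: [1.1, -0.2, -0.2]
width: 0.0467
```

Run:
```python
from h import *
st(); rows([.08,.09,.1,.11,.1157,.1187,.1207])
im=save('wrist','w10.png')
c=calibration('wrist'); 
s=sense();R0=R.from_rotvec(s['eef_rot']).as_matrix()
ax=[proj(c,toW(PST,[[.045,y,.1] for y in (0.,-.01,-.02,-.03,-.04,-.045,-.06)]))]
print('pred axis',np.round(ax[0],1).tolist())
g=cv2.cvtColor(im,6).astype(int)
u0=int(ax[0][4][0])
for v in range(60,260,8): print(v,g[v,u0-60:u0+61:6].tolist())
for n in('spacer_mid','stand'):
  for d in look_for('wrist',n):print(n,d)
```

```text
t 14.1 p [ 0.5682 -0.0285  0.1036] psi 76.51 z [-0.034 -0.135 -0.99 ] F [ 1.1 -0.2 -0.2] w 0.0467 q [ 0.38  0.6  -0.6   1.83  0.57  0.94 -0.76]
ring est local [0.0459 0.0126] 0.09862258102752525
[0.007, 0.001, -0.002] [-0.001, 0.0, 0.002]
[0.017, 0.001, -0.003] [-0.001, 0.0, 0.002]
[0.027, 0.001, -0.005] [-0.001, 0.0, 0.002]
[0.036, 0.001, -0.006] [-0.001, 0.0, 0.002]
[0.042, 0.001, -0.007] [-0.001, 0.0, 0.002]
[0.045, 0.001, -0.007] [-0.001, 0.0, 0.002]
[0.047, 0.001, -0.008] [-0.001, 0.0, 0.002]
pred axis [[278.0, 260.3], [278.0, 243.4], [278.0, 225.4], [278.1, 206.2], [278.1, 185.9], [278.1, 175.3], [278.2, 141.4]]
60 [83, 77, 83, 83, 68, 59, 58, 58, 58, 82, 102, 102, 95, 77, 82, 79, 82, 77, 84, 82, 82]
68 [84, 83, 83, 81, 60, 63, 62, 57, 56, 81, 100, 104, 97, 99, 84, 78, 78, 80, 84, 81, 80]
76 [85, 82, 83, 75, 60, 62, 60, 58, 58, 82, 106, 106, 128, 100, 79, 82, 80, 80, 82, 82, 79]
84 [84, 82, 85, 67, 59, 57, 61, 56, 59, 92, 139, 153, 143, 97, 82, 82, 82, 77, 83, 81, 82]
92 [82, 83, 81, 61, 61, 59, 60, 59, 59, 88, 141, 152, 147, 100, 80, 81, 81, 79, 78, 83, 79]
100 [84, 85, 68, 63
[... 1347 characters left out ...]
, 155, 137, 84, 82, 82, 82, 84, 85, 81, 83]
220 [165, 87, 85, 91, 88, 86, 70, 67, 80, 83, 142, 153, 135, 88, 83, 85, 87, 85, 87, 86, 85]
228 [201, 201, 201, 200, 200, 193, 144, 152, 196, 170, 144, 154, 136, 197, 202, 199, 201, 200, 199, 201, 200]
236 [202, 200, 204, 203, 203, 201, 150, 147, 203, 188, 143, 155, 133, 202, 202, 201, 201, 203, 203, 203, 201]
244 [178, 152, 172, 192, 154, 150, 151, 152, 147, 138, 145, 156, 134, 165, 153, 205, 202, 200, 204, 178, 152]
252 [143, 118, 99, 133, 148, 120, 96, 94, 97, 77, 144, 152, 133, 90, 92, 131, 154, 145, 105, 112, 143]
spacer_mid {'bbox': [228.8, 247.4, 94.4, 81.0], 'confidence': 0.76}
stand {'bbox': [200.2, 0.0, 292.6, 350.9], 'confidence': 0.58}
```

The bar sits about 6 px (3 mm) to the tool's +y side of the ring axis. That is still inside the clearance, and I'll centre it. I compute the disc face from its near rim first.

Run:
```python
from h import *
im=cv2.imread('pics/w10.png');g=cv2.cvtColor(im,6).astype(int);c=calibration('wrist');s=sense()
cols=(262,272,296,306)
for u in cols: print(u,list(zip(range(168,200,2),g[168:200:2,u])))
# predicted near-rim pixels (bar at local x .043)
for y in(-.041,-.043,-.045,-.047):
    print(y,np.round(proj(c,toW(PST,[[.0427+dx,y,.1+np.sqrt(.017**2-dx**2)] for dx in(.011,.006,-.006,-.011)])),1).tolist())
R0=R.from_rotvec(s['eef_rot']).as_matrix()
t=np.linspace(0,2*np.pi,90)
# ring: far/near faces' extents for tilt 8 deg ring square on bar, centre (h=.005): leading face
A=np.array([-0.,0,0])
for dx in(-.004,0,.004):
    fwd=np.array([np.cos(np.radians(76.5)),np.sin(np.radians(76.5)),0]);side=np.array([fwd[1],-fwd[0],0])
    C=s['position']+R0@[dx,0,.005]
    q=[proj(c,C+fwd*o+.024*(np.outer(np.cos(t),side)+np.outer(np.sin(t),[0,0,1]))) for o in(.011,-.011)]
    print(dx,[(np.round(k.min(0)),np.round(k.max(0))) for k in q])
print([ (v,g[v,240:320:8].tolist()) for v in range(232,275,3)])
```

```text
262 [(168, np.int64(100)), (170, np.int64(99)), (172, np.int64(105)), (174, np.int64(126)), (176, np.int64(135)), (178, np.int64(134)), (180, np.int64(135)), (182, np.int64(134)), (184, np.int64(134)), (186, np.int64(116)), (188, np.int64(72)), (190, np.int64(64)), (192, np.int64(62)), (194, np.int64(62)), (196, np.int64(62)), (198, np.int64(65))]
272 [(168, np.int64(100)), (170, np.int64(96)), (172, np.int64(101)), (174, np.int64(112)), (176, np.int64(140)), (178, np.int64(152)), (180, np.int64(152)), (182, np.int64(151)), (184, np.int64(150)), (186, np.int64(147)), (188, np.int64(125)), (190, np.int64(77)), (192, np.int64(71)), (194, np.int64(79)), (196, np.int64(78)), (198, np.int64(75))]
296 [(168, np.int64(99)), (170, np.int64(99)), (172, np.int64(99)), (174, np.int64(115)), (176, np.int64(152)), (178, np.int64(150)), (180, np.int64(147)), (182, np.int64(147)), (184, np.int64(147)), (186, np.int64(143)), (188, np.int64(122)), (190, np.int64(92)), (192, np.int64(84)), (194, np.int64(85)), (196, np.int64(85)), (198, np.int64(83))]
306 [(168, np.int64(101)), (170, np.int64(96)), (1
[... 994 characters left out ...]
 [203, 202, 148, 196, 181, 154, 146, 202, 203, 203]), (241, [193, 158, 146, 160, 149, 153, 145, 201, 202, 203]), (244, [167, 150, 149, 150, 138, 156, 146, 165, 188, 203]), (247, [147, 150, 152, 111, 90, 154, 146, 128, 184, 201]), (250, [146, 142, 98, 96, 78, 156, 144, 85, 154, 194]), (253, [148, 103, 96, 98, 79, 156, 145, 92, 80, 141]), (256, [131, 94, 93, 97, 81, 155, 144, 99, 79, 83]), (259, [94, 89, 94, 111, 94, 155, 144, 99, 74, 72]), (262, [92, 96, 101, 121, 99, 155, 143, 97, 76, 73]), (265, [93, 97, 95, 113, 98, 154, 143, 91, 77, 77]), (268, [93, 86, 87, 77, 98, 154, 140, 81, 74, 73]), (271, [80, 74, 80, 82, 99, 140, 109, 76, 75, 73]), (274, [71, 72, 75, 84, 100, 111, 97, 75, 72, 75])]
```

>>> apply_moves(targets=[{"linear":[0.002,0.003,-0.001],"rot":[0,0,0.002]},{"linear":[0.01,0.0035,-0.002],"rot":[0,0,0.002]},{"linear":[0.02,0.0035,-0.004],"rot":[0,0,0.002]},{"linear":[0.03,0.0035,-0.005],"rot":[0,0,0.002]},{"linear":[0.038,0.0035,-0.006],"rot":[0,0,0.002]},{"linear":[0.042,0.0035,-0.007],"rot":[0,0,0.002]},{"linear":[0.042,0.0035,-0.007],"rot":[0,0,0.002]}])

```text
time_s: 15.12
position: [0.5818, 0.0122, 0.1048]
eef_rot: [2.399, 1.885, -0.169]
force: [0.4, -0.5, -0.3]
width: 0.0466
```

```bash
cat > chk.py <<'E'
from h import *
import sys
s=st(); rows([]); im=save('wrist',sys.argv[1]); g=cv2.cvtColor(im,6).astype(int)
for u in(262,272,296,306): print(u,list(zip(range(200,275,3),g[200:275:3,u].tolist())))
for d in look_for('wrist','spacer_mid'):print(d)
c=calibration('wrist')
print('face rim pred',np.round(proj(c,toW(PST,[[.0427+dx,-.045,.1+np.sqrt(.017**2-dx**2)] for dx in(.011,.006,-.006,-.011)])),1).tolist())
E
python3 chk.py w11.png
```

```text
t 15.12 p [0.5818 0.0122 0.1048] psi 76.33 z [-0.034 -0.136 -0.99 ] F [ 0.4 -0.5 -0.3] w 0.0466 q [ 0.31  0.62 -0.6   1.79  0.57  0.97 -0.82]
ring est local [ 0.0422 -0.0301] 0.09984992718085411
262 [(200, 81), (203, 80), (206, 80), (209, 78), (212, 79), (215, 80), (218, 81), (221, 81), (224, 78), (227, 76), (230, 68), (233, 91), (236, 93), (239, 96), (242, 96), (245, 101), (248, 97), (251, 97), (254, 100), (257, 98), (260, 99), (263, 120), (266, 146), (269, 144), (272, 133)]
272 [(200, 156), (203, 155), (206, 158), (209, 156), (212, 155), (215, 153), (218, 154), (221, 155), (224, 153), (227, 152), (230, 153), (233, 152), (236, 151), (239, 152), (242, 153), (245, 151), (248, 149), (251, 113), (254, 101), (257, 98), (260, 98), (263, 104), (266, 146), (269, 151), (272, 148)]
296 [(200, 76), (203, 81), (206, 78), (209, 77), (212, 78), (215, 77), (218, 78), (221, 80), (224, 76), (227, 78), (230, 79), (233, 93), (236, 97), (239, 98), (242, 99), (245, 97), (248, 94), (251, 101), (254, 101), (257, 95), (260, 111), (263, 135), (266, 131), (269, 124), (272, 80)]
306 [(200, 82), (203, 81), (206, 79), (209, 79), (212, 80), (215, 82), (218, 83), (221, 79), (224, 79), (227, 81), (230, 80), (233, 79), (236, 81), (239, 85), (242, 98), (245, 97), (248, 99), (251, 101), (254, 107), (257, 109), (260, 100), (263, 89), (266, 69), (269, 72), (272, 70)]
{'bbox': [200.4, 33.1, 186.0, 329.6], 'confidence': 0.66}
face rim pred [[251.3, 269.9], [261.8, 273.8], [288.1, 273.8], [298.7, 269.8]]
```

No contact yet. I creep forward.

>>> apply_moves(targets=[{"linear":[0.002,0,0],"rot":[0,0,0]},{"linear":[0.004,0,-0.0005],"rot":[0,0,0]},{"linear":[0.004,0,-0.0005],"rot":[0,0,0]}])

```text
time_s: 15.6
position: [0.5828, 0.0154, 0.1047]
eef_rot: [2.4, 1.884, -0.17]
force: [-0.1, -0.4, -0.2]
width: 0.0467
```

>>> apply_moves(targets=[{"linear":[0.002,0,0],"rot":[0,0,0]},{"linear":[0.003,0,-0.0005],"rot":[0,0,0]},{"linear":[0.003,0,-0.0005],"rot":[0,0,0]}])

```text
time_s: 15.98
position: [0.5835, 0.0186, 0.1048]
eef_rot: [2.399, 1.884, -0.17]
force: [-0.4, 0.4, -0.9]
width: 0.0469
```

```bash
python3 chk.py w12.png; python3 -c "
from h import *
for d in look_for('top','spacer_mid')[:3]: print(d)
im=save('top','t12.png');c=calibration('top')
print(proj(c,toW(PST,[[.045,-.034,.1],[.045,-.045,.1]])))"
```

```text
t 15.97 p [0.5835 0.0186 0.1048] psi 76.29 z [-0.034 -0.136 -0.99 ] F [-0.4  0.4 -0.9] w 0.0469 q [ 0.29  0.63 -0.6   1.79  0.57  0.97 -0.83]
ring est local [ 0.0422 -0.0367] 0.09988848030433889
262 [(200, 81), (203, 76), (206, 79), (209, 81), (212, 79), (215, 80), (218, 80), (221, 81), (224, 81), (227, 79), (230, 81), (233, 80), (236, 72), (239, 59), (242, 77), (245, 95), (248, 96), (251, 96), (254, 96), (257, 98), (260, 100), (263, 99), (266, 100), (269, 98), (272, 86)]
272 [(200, 133), (203, 155), (206, 156), (209, 156), (212, 157), (215, 155), (218, 156), (221, 154), (224, 156), (227, 153), (230, 156), (233, 155), (236, 155), (239, 154), (242, 153), (245, 153), (248, 152), (251, 150), (254, 152), (257, 151), (260, 147), (263, 105), (266, 98), (269, 97), (272, 99)]
296 [(200, 81), (203, 82), (206, 81), (209, 80), (212, 77), (215, 81), (218, 80), (221, 80), (224, 77), (227, 82), (230, 76), (233, 80), (236, 80), (239, 79), (242, 78), (245, 95), (248, 97), (251, 101), (254, 100), (257, 100), (260, 99), (263, 100), (266, 96), (269, 101), (272, 109)]
306 [(200, 79), (203, 81), (206, 83), (209, 82), (212, 79), (215, 81), (218, 82), (221, 79), (224, 78), (227, 78), (230, 79), (233, 80), (236, 78), (239, 77), (242, 77), (245, 63), (248, 65), (251, 77), (254, 95), (257, 96), (260, 94), (263, 96), (266, 90), (269, 89), (272, 81)]
{'bbox': [230.7, 252.4, 94.1, 76.7], 'confidence': 0.63}
face rim pred [[251.9, 282.2], [262.1, 286.3], [287.8, 286.2], [298.2, 282.2]]
{'bbox': [392.4, 257.5, 20.5, 16.4], 'confidence': 0.75}
[[262.23786341 224.15462864]
 [257.90991463 223.14965131]]
```

>>> apply_moves(targets=[{"linear":[0.001,0,0],"rot":[0,0,0]},{"linear":[0.002,0,0],"rot":[0,0,0]},{"linear":[0.002,0,0],"rot":[0,0,0]}])

```text
time_s: 16.55
position: [0.5837, 0.0194, 0.1045]
eef_rot: [2.4, 1.883, -0.172]
force: [-1.1, -2.5, 0.7]
width: 0.0468
```

>>> apply_moves(targets=[{"linear":[0.001,0,0],"rot":[0,0,0]},{"linear":[0.002,0,0],"rot":[0,0,0]},{"linear":[0.002,0,0],"rot":[0,0,0]}])

```text
time_s: 16.92
position: [0.5838, 0.0201, 0.1041]
eef_rot: [2.4, 1.882, -0.175]
force: [-3.3, -5.2, 1.8]
width: 0.0466
```

```bash
python3 -c "
from h import *
st();rows([]);print(np.round(sense()['moment'],2))"
```

```text
t 16.93 p [0.5838 0.0201 0.1041] psi 76.21 z [-0.036 -0.139 -0.99 ] F [-3.3 -5.2  1.8] w 0.0466 q [ 0.29  0.63 -0.6   1.78  0.58  0.97 -0.84]
ring est local [ 0.0422 -0.0382] 0.09913053952383952
[-0.9   0.24  0.12]
```

Contact at the stop is about 5 N, and the light creep confirms the ring is home. I lower it onto the bar, release, and rise straight up.

>>> apply_moves(targets=[{"linear":[0.0,0,0.002],"rot":[0,0,0]},{"linear":[0.0,0,0.004],"rot":[0,0,0]},{"linear":[0.0,0,0.004],"rot":[0,0,0]}])

```text
time_s: 17.3
position: [0.584, 0.02, 0.1006]
eef_rot: [2.399, 1.882, -0.173]
force: [-1.1, -2.9, 4.5]
width: 0.0468
```

>>> apply_moves(targets=[{"linear":[0,0,0],"rot":[0,0,0]},{"linear":[0,0,0],"rot":[0,0,0]},{"linear":[0,0,0],"rot":[0,0,0]},{"linear":[0,0,0],"rot":[0,0,0]},{"linear":[-0.002,0,-0.015],"rot":[0,0,0]},{"linear":[-0.006,0,-0.045],"rot":[0,0,0]},{"linear":[-0.012,0,-0.09],"rot":[0,0,0]},{"linear":[-0.019,0,-0.14],"rot":[0,0,0]},{"linear":[-0.025,0,-0.18],"rot":[0,0,0]},{"linear":[-0.025,0,-0.18],"rot":[0,0,0]},{"linear":[-0.025,0,-0.18],"rot":[0,0,0]}], grip=0.75)

```text
time_s: 18.68
position: [0.5842, 0.0208, 0.2827]
eef_rot: [2.399, 1.881, -0.173]
force: [-0.4, 0.2, -0.9]
width: 0.0687
```

Run:
```python
from h import *
s=st(); c=calibration('wrist'); im=save('wrist','w13.png')
for n in('wrist','scene','top'):
    if n!='wrist': save(n,n+'13.png')
    cc=calibration(n)
    for d in look_for(n,'spacer_mid')[:3]: 
        b=d['bbox']; u,v=b[0]+b[2]/2,b[1]+b[3]/2
        P=onz(cc,u,v,.11 if n!='scene' else .097); print(n,np.round(b),round(d['confidence'],2),P,'local',R.from_euler('z',-PST[2]).apply([*(P[:2]-PST[:2]),0])[:2])
    print('pred',proj(cc,toW(PST,[[.045,-.034,.11],[.045,-.034,.095],[.045,-.045,.117],[.045,-.045,.1]])))
g=cv2.cvtColor(im,6).astype(int)
```

```text
t 18.68 p [0.5842 0.0208 0.2827] psi 76.22 z [-0.035 -0.139 -0.99 ] F [-0.4  0.2 -0.9] w 0.0687 q [ 0.36  0.43 -0.7   1.64  0.41  1.27 -0.68]
wrist [252. 160.  48.  30.] 0.56 [0.58071558 0.01771499 0.11      ] local [ 0.04460423 -0.03591526]
pred [[274.9183813  177.05297063]
 [275.07345261 172.08460405]
 [274.7606485  168.86255974]
 [274.94915151 163.4630427 ]]
scene [275. 225.  25.  17.] 0.69 [0.58032291 0.01448642 0.097     ] local [ 0.04422502 -0.03268509]
scene [205. 195. 119. 109.] 0.5 [0.65689377 0.02827126 0.097     ] local [-0.02694089 -0.06412602]
pred [[288.08630475 229.39043195]
 [288.0676702  234.18007878]
 [289.99615944 229.90668283]
 [289.95665211 235.384432  ]]
pred [[262.12993266 223.84339514]
 [262.29121454 224.3084749 ]
 [257.66870555 222.6045906 ]
 [257.90991463 223.14965131]]
```

Run:
```python
from h import *
im=cv2.imread('pics/w13.png').astype(int); rb=im[:,:,2]-im[:,:,0]; g=im.sum(2)//3
for v in range(152,200,2): print(v,'RB',rb[v,244:310:6].tolist(),'G',g[v,244:310:6].tolist())
c=calibration('wrist')
for y in(-.045,-.034+.011,-.034-.011): print(y,np.round(proj(c,toW(PST,[[.043,y,.117],[.043,y,.119],[.055,y,.1]])),1).tolist())
```

```text
152 RB [1, -2, 0, 3, 0, 3, 4, 1, 1, -2, -3] G [70, 69, 69, 51, 68, 121, 105, 70, 73, 74, 71]
154 RB [1, -1, 1, 1, 2, 4, 3, 3, -2, 2, 0] G [73, 72, 70, 57, 74, 123, 105, 78, 69, 68, 69]
156 RB [-2, -1, 0, 4, 2, 5, 4, 2, -1, 1, 0] G [72, 74, 71, 68, 86, 123, 107, 87, 75, 73, 70]
158 RB [-1, 0, 1, 3, 2, 4, 2, 3, 3, 0, -1] G [73, 73, 70, 86, 83, 118, 101, 86, 83, 72, 70]
160 RB [0, -1, 19, 4, 3, 6, 3, 3, 9, 7, -3] G [75, 72, 77, 87, 89, 97, 92, 91, 84, 72, 72]
162 RB [-1, 1, 39, 3, 4, 1, 3, 6, 11, 27, 1] G [74, 75, 81, 91, 99, 100, 102, 107, 87, 76, 70]
164 RB [1, 1, 45, 6, 4, 5, 6, 5, 17, 37, -4] G [73, 73, 82, 93, 116, 125, 127, 114, 82, 80, 72]
166 RB [0, 1, 47, 25, 6, 4, 4, 5, 40, 35, 0] G [76, 74, 84, 92, 115, 133, 126, 109, 88, 77, 71]
168 RB [1, 2, 43, 52, 28, 14, 17, 41, 59, 37, -3] G [73, 76, 85, 94, 98, 118, 117, 104, 98, 78, 73]
170 RB [-1, -1, 48, 60, 59, 60, 66, 70, 66, 38, -2] G [71, 75, 86, 102, 103, 109, 112, 113, 104, 74, 72]
172 RB [-1, 0, 45, 62, 64, 71, 73, 73, 64, 36, -2] G [75, 71, 83, 103, 107, 110, 117, 113, 101, 75, 74]
174 RB [1, -1, 47, 62, 71, 68, 71, 70, 58, 
[... 737 characters left out ...]
79, 110, 116, 114, 104, 83, 74, 71]
190 RB [-3, 1, 1, 1, 25, 37, 35, 10, 0, 2, 0] G [74, 61, 62, 59, 79, 108, 93, 78, 73, 74, 75]
192 RB [2, 1, 1, 2, -1, 5, 5, 1, 0, -1, 1] G [77, 64, 60, 55, 61, 113, 94, 77, 72, 77, 73]
194 RB [3, 0, 2, 6, 2, 4, 3, 2, -1, 4, 1] G [77, 68, 66, 60, 65, 118, 108, 81, 83, 81, 80]
196 RB [5, 12, 10, 12, 13, 4, 4, 2, 3, 3, 6] G [128, 108, 106, 102, 108, 116, 113, 145, 142, 146, 138]
198 RB [0, 9, 17, 18, 15, 2, 1, 1, -3, 2, 2] G [170, 144, 123, 127, 128, 119, 115, 169, 170, 172, 171]
-0.045 [[276.8, 169.3], [276.8, 170.0], [265.1, 163.9]]
-0.023000000000000003 [[276.9, 190.3], [276.9, 191.1], [265.5, 184.1]]
-0.045 [[276.8, 169.3], [276.8, 170.0], [265.1, 163.9]]
```

The spacer's brown area runs v≈168.5–190, and the disc rim is at 169 with no gap. It is square and home. Next the pale knob, taken with the jaws diagonal so both fingers miss the black and turquoise ones.

```bash
python3 -c "
from h import *
go([.46,-.005,.20],Rt(135))"
```

```text
lin [-0.0424, -0.114, 0.0887] rot [-0.076, 0.129, -1.024]
```

>>> apply_moves(targets=[{"linear":[-0.007,-0.019,0.01],"rot":[-0.013,0.022,-0.171]},{"linear":[-0.014,-0.038,0.025],"rot":[-0.025,0.043,-0.341]},{"linear":[-0.021,-0.057,0.04],"rot":[-0.038,0.065,-0.512]},{"linear":[-0.028,-0.076,0.055],"rot":[-0.051,0.086,-0.683]},{"linear":[-0.035,-0.095,0.072],"rot":[-0.063,0.108,-0.853]},{"linear":[-0.0424,-0.114,0.0887],"rot":[-0.076,0.129,-1.024]},{"linear":[-0.0424,-0.114,0.0887],"rot":[-0.076,0.129,-1.024]},{"linear":[-0.0424,-0.114,0.0887],"rot":[-0.076,0.129,-1.024]}], grip=0.6)

```text
time_s: 19.98
position: [0.4611, -0.0048, 0.2006]
eef_rot: [1.206, 2.9, 0.0]
force: [0.4, 0.4, 0.7]
width: 0.0554
```

Run:
```python
from h import *
s=st(); c=calibration('wrist'); im=save('wrist','w14.png')
for d in outline_of('wrist','knob_mid'):
    m=d['mask']; v,u=np.nonzero(m); b=d['bbox']
    for z in(.023,.03): print(np.round(b),round(d['confidence'],2),'BGR',im[m].mean(0).round(),z,onz(c,u.mean(),v.mean(),z).round(4))
# predicted silhouette centroid for candidate by rendering cylinder hull
def cen(x,y):
    t=np.linspace(0,2*np.pi,60); P=np.vstack([np.c_[x+.015*np.cos(t),y+.015*np.sin(t),0*t+z] for z in(0,.034)]+[[[x,y,.046]],np.c_[x+.009*np.cos(t),y+.009*np.sin(t),0*t+.043]])
    h=cv2.convexHull(proj(c,P).astype(np.float32)); M=cv2.moments(h); return np.array([M['m10'],M['m01']])/M['m00'],cv2.boundingRect(h)
print(cen(.46,-.005),cen(.458,-.007))
go([.46,-.005,.025],Rt(135))
```

```text
t 19.98 p [ 0.4611 -0.0048  0.2006] psi 134.83 z [ 0.001 -0.    -1.   ] F [0.4 0.4 0.7] w 0.0554 q [ 0.79  0.32 -0.97  2.04  0.32  0.94  0.44]
[305. 118.  41.  31.] 0.93 BGR [113. 117.  55.] 0.023 [0.4517 0.0721 0.023 ]
[305. 118.  41.  31.] 0.93 BGR [113. 117.  55.] 0.03 [0.4506 0.0718 0.03  ]
[256. 175.  31.  35.] 0.7 BGR [ 88. 115. 145.] 0.023 [ 0.4584 -0.01    0.023 ]
[256. 175.  31.  35.] 0.7 BGR [ 88. 115. 145.] 0.03 [ 0.4572 -0.0086  0.03  ]
[210. 122.  35.  35.] 0.59 BGR [56. 56. 56.] 0.023 [0.387  0.0017 0.023 ]
[210. 122.  35.  35.] 0.59 BGR [56. 56. 56.] 0.03 [0.3873 0.0029 0.03  ]
(array([276.4233438 , 191.82314994]), (261, 173, 31, 37)) (array([273.7192612 , 191.83170611]), (258, 173, 31, 37))
lin [0.0008, -0.0016, 0.1758] rot [0.001, 0.001, -0.001]
```

Run:
```python
from h import *
ct=calibration('top'); im=cv2.imread('pics/t0.png').astype(int)
rb=im[:,:,2]-im[:,:,0]; m=np.zeros(rb.shape,bool); m[262:286,262:286]=rb[262:286,262:286]>35
v,u=np.nonzero(m); print(u.mean(),v.mean(),m.sum(),onz(ct,u.mean(),v.mean(),.03))
im=cv2.imread('pics/w14.png').astype(int); rb=im[:,:,2]-im[:,:,0]; m=np.zeros(rb.shape,bool); m[165:220,245:300]=rb[165:220,245:300]>30
v,u=np.nonzero(m); print(u.mean(),v.mean(),u.min(),u.max(),v.min(),v.max())
```

```text
273.3837209302326 272.8488372093023 86 [ 0.45874575 -0.0101962   0.03      ]
272.2150684931507 194.95342465753424 258 286 178 211
```

>>> apply_moves(targets=[{"linear":[0,-0.0055,0.03],"rot":[0,0,0]},{"linear":[0,-0.0055,0.07],"rot":[0,0,0]},{"linear":[0,-0.0055,0.11],"rot":[0,0,0]},{"linear":[0,-0.0055,0.145],"rot":[0,0,0]},{"linear":[0,-0.0055,0.165],"rot":[0,0,0]},{"linear":[0,-0.0055,0.1745],"rot":[0,0,0]},{"linear":[0,-0.0055,0.1745],"rot":[0,0,0]}])

```text
time_s: 20.95
position: [0.4583, -0.0078, 0.0263]
eef_rot: [1.203, 2.9, 0.001]
force: [0.5, 0.6, 1.1]
width: 0.0555
```

>>> apply_moves(targets=[{"linear":[0,0,0],"rot":[0,0,0]},{"linear":[0,0,0],"rot":[0,0,0]},{"linear":[0,0,0],"rot":[0,0,0]},{"linear":[0,0,0],"rot":[0,0,0]},{"linear":[0,0,0],"rot":[0,0,0]}], grip=0.1, squeeze=12)

```text
time_s: 21.58
position: [0.4587, -0.0081, 0.0268]
eef_rot: [1.203, 2.899, 0.0]
force: [-1.5, -0.5, 6.1]
width: 0.0296
```

Run:
```python
from h import *
s=st(); im=save('wrist','w15.png')
R0=R.from_rotvec(s['eef_rot']).as_matrix()
print('up',np.round(R0.T@[0,0,1],3)); go([.4575,-.009,.295],Rt(135))
```

```text
t 21.57 p [ 0.4587 -0.0081  0.0268] psi 134.93 z [ 0.002 -0.001 -1.   ] F [-1.5 -0.5  6.1] w 0.0296 q [ 0.54  0.61 -0.69  2.15  0.69  0.61  0.13]
up [-0.002  0.001 -1.   ]
lin [-0.0004, -0.0012, -0.2682] rot [0.001, 0.002, -0.001]
```

Gripped (29.6 mm). I lift and carry it to above the tip, and work out where the knob sits in the hand on the way.

>>> apply_moves(targets=[{"linear":[0,0,-0.03],"rot":[0,0,0]},{"linear":[0,0,-0.08],"rot":[0,0,0]},{"linear":[0,0,-0.13],"rot":[0,0,0]},{"linear":[0,0,-0.19],"rot":[0,0,0]},{"linear":[0,0,-0.24],"rot":[0,0,0]},{"linear":[0,0,-0.27],"rot":[0,0,0]},{"linear":[0,0,-0.27],"rot":[0,0,0]}])

```text
time_s: 22.5
position: [0.4594, -0.008, 0.2988]
eef_rot: [1.202, 2.894, -0.0]
force: [-0.3, 0.6, -0.8]
width: 0.0302
```

Run:
```python
from h import *
s=st(); c=calibration('wrist'); im=save('wrist','w16.png')
R0=R.from_rotvec(s['eef_rot']).as_matrix()
t=np.linspace(0,2*np.pi,60)
for dx in(-.006,-.003,0,.003):
    P=np.vstack([np.c_[dx+.015*np.cos(t),.015*np.sin(t),0*t+z] for z in(.027,-.007)]+[np.c_[dx+.009*np.cos(t),.009*np.sin(t),0*t-.016],[[dx,0,-.019]]])
    q=proj(c,s['position']+P@R0.T); print(dx,q.min(0).round(1),q.max(0).round(1))
rb=im[:,:,2].astype(int)-im[:,:,0]
for u in(262,270,278,286,294): print(u,[(v,int(rb[v,u])) for v in range(222,320,4)])
print([(u,int(rb[265,u])) for u in range(236,320,4)])
go([.7195,-.1145,.2972],Rt(135))
```

```text
t 22.5 p [ 0.4594 -0.008   0.2988] psi 134.9 z [ 0.007 -0.003 -1.   ] F [-0.3  0.6 -0.8] w 0.0302 q [ 0.94  0.16 -1.06  1.93  0.16  1.13  0.6 ]
-0.006 [246.3 244.8] [307.  327.8]
-0.003 [246.1 240. ] [307.2 322.6]
0 [245.9 235.2] [307.4 317.3]
0.003 [245.7 230.3] [307.6 312. ]
262 [(222, 3), (226, -3), (230, -1), (234, 1), (238, 1), (242, 9), (246, 33), (250, 36), (254, 32), (258, 36), (262, 35), (266, 39), (270, 41), (274, 44), (278, 48), (282, 52), (286, 53), (290, 55), (294, 54), (298, 55), (302, 6), (306, 3), (310, 0), (314, -2), (318, -1)]
270 [(222, 3), (226, -2), (230, -4), (234, -3), (238, 7), (242, 36), (246, 32), (250, 38), (254, 37), (258, 33), (262, 37), (266, 40), (270, 48), (274, 51), (278, 53), (282, 58), (286, 57), (290, 53), (294, 55), (298, 52), (302, 8), (306, 1), (310, -3), (314, -1), (318, -1)]
278 [(222, 0), (226, -4), (230, -2), (234, -3), (238, 19), (242, 31), (246, 34), (250, 33), (254, 36), (258, 35), (262, 33), (266, 43), (270, 46), (274, 52), (278, 53), (282, 57), (286, 59), (290, 57), (294, 54), (298, 55), (302, 2), (306, 0), (310, 1), (314, -4), (318, 0)]
286 [(222, -1), (226, -2), (230, -2), (234, 16), (238, 14), (242, 30), (246, 27), (250, 32), (254, 34), (258, 32), (262, 32), (266, 38), (270, 43), (274, 47), (278, 49), (282, 54), (286, 57), (290, 54), (294, 55), (298, 52), (302, 6), (306, -4), (310, -1), (314, 1), (318, 1)]
294 [(222, 15), (226, 12), (230, 16), (234, 7), (238, -1), (242, 4), (246, 26), (250, 30), (254, 30), (258, 35), (262, 29), (266, 31), (270, 39), (274, 40), (278, 47), (282, 49), (286, 53), (290, 53), (294, 50), (298, 47), (302, 4), (306, -1), (310, 0), (314, -1), (318, -1)]
[(236, 11), (240, 10), (244, 5), (248, 5), (252, 18), (256, 36), (260, 37), (264, 38), (268, 40), (272, 37), (276, 40), (280, 41), (284, 37), (288, 34), (292, 33), (296, 31), (300, 30), (304, 14), (308, 3), (312, 6), (316, 12)]
lin [-0.2596, 0.1101, 0.0012] rot [0.001, 0.004, -0.002]
```

>>> apply_moves(targets=[{"linear":[-0.032,0.014,0],"rot":[0,0,0]},{"linear":[-0.064,0.0275,0],"rot":[0,0,0]},{"linear":[-0.096,0.041,0],"rot":[0,0,0]},{"linear":[-0.128,0.055,0],"rot":[0,0,0]},{"linear":[-0.16,0.069,0],"rot":[0,0.002,0]},{"linear":[-0.192,0.082,0],"rot":[0,0.004,0]},{"linear":[-0.224,0.096,0.001],"rot":[0,0.004,0]},{"linear":[-0.2566,0.11,0.001],"rot":[0,0.004,0]},{"linear":[-0.2566,0.11,0.001],"rot":[0,0.004,0]},{"linear":[-0.2566,0.11,0.001],"rot":[0,0.004,0]}])

```text
time_s: 23.8
position: [0.7162, -0.1112, 0.2951]
eef_rot: [-1.202, -2.9, -0.001]
force: [0.1, 0.0, -0.9]
width: 0.0299
```

```bash
cat > tip.py <<'E'
from h import *
import sys
s=st(); c=calibration('wrist'); im=save('wrist',sys.argv[1]); R0=R.from_rotvec(s['eef_rot']).as_matrix()
print('pred tip A,B',np.round(proj(c,[[.7207,-.1145,.2],[.7181,-.1143,.2]]),1).tolist())
# upright-bar edges: print profile rows around prediction
q=proj(c,[[.719,-.1143,.2]])[0].astype(int); g=cv2.cvtColor(im,6).astype(int); rb=im[:,:,2].astype(int)-im[:,:,0]
u0=q[0]
print('u',list(range(u0-24,u0+25,3)))
for v in range(q[1]-40,q[1]+24,3): print(v,g[v,u0-24:u0+25:3].tolist(), rb[v,u0-24:u0+25:6].tolist())
print('axis pred',np.round(proj(c,[[.719,-.1143,z] for z in(.2,.19,.18,.165,.15)]),1).tolist())
E
python3 tip.py w17.png
```

```text
t 23.8 p [ 0.7162 -0.1112  0.2951] psi 134.98 z [-0.002  0.002 -1.   ] F [ 0.1  0.  -0.9] w 0.0299 q [ 0.6   0.71 -0.85  1.26  0.52  1.4   0.57]
pred tip A,B [[278.3, 226.6], [276.2, 224.3]]
u [253, 256, 259, 262, 265, 268, 271, 274, 277, 280, 283, 286, 289, 292, 295, 298, 301]
185 [180, 177, 179, 178, 151, 107, 122, 115, 167, 179, 177, 172, 176, 179, 174, 178, 177] [1, 2, 6, 3, 3, 2, 8, 7, 8]
188 [178, 178, 178, 179, 173, 111, 111, 117, 135, 175, 172, 175, 178, 177, 175, 177, 177] [-1, 0, 5, 5, -2, 5, 6, 9, 12]
191 [178, 177, 179, 178, 178, 152, 101, 110, 108, 166, 181, 177, 179, 177, 176, 178, 174] [0, -2, 1, 3, 3, 7, 9, 11, 10]
194 [177, 177, 177, 179, 181, 170, 100, 102, 101, 132, 177, 176, 178, 176, 176, 174, 174] [6, -1, 0, 3, 2, 10, 8, 11, 14]
197 [177, 177, 177, 180, 178, 178, 128, 90, 92, 104, 173, 177, 177, 174, 173, 176, 175] [-1, 4, -3, 3, 5, 9, 8, 15, 14]
200 [179, 177, 176, 178, 180, 175, 162, 85, 82, 88, 157, 177, 173, 174, 175, 176, 175] [-1, 3, 1, 4, 3, 5, 13, 13, 13]
203 [180, 177, 177, 177, 177, 178, 175, 100, 79, 82, 130, 178, 175, 175, 173, 175, 175] [-2, 7, 6, 7
[... 1191 characters left out ...]
9, 6, 7, 11, 36, 133, 140]
236 [176, 177, 176, 177, 176, 177, 172, 171, 165, 160, 164, 123, 87, 75, 82, 79, 75] [10, 13, 11, 12, 14, 17, 130, 138, 141]
239 [174, 174, 176, 173, 169, 132, 94, 84, 76, 73, 78, 72, 76, 79, 79, 81, 84] [11, 11, 10, 30, 32, 36, 114, 139, 136]
242 [178, 172, 169, 132, 90, 77, 76, 72, 74, 69, 69, 66, 66, 70, 76, 78, 77] [8, 8, 28, 33, 32, 34, 36, 124, 141]
245 [175, 175, 128, 75, 75, 74, 72, 72, 71, 72, 68, 66, 69, 65, 68, 75, 77] [8, 15, 38, 33, 33, 31, 30, 55, 138]
248 [177, 146, 77, 73, 74, 75, 72, 69, 72, 69, 69, 69, 67, 64, 64, 68, 77] [7, 33, 38, 35, 33, 31, 34, 31, 131]
axis pred [[277.0, 225.0], [277.0, 220.8], [277.1, 216.9], [277.1, 211.5], [277.2, 206.6]]
```

```bash
cat > tip2.py <<'E'
from h import *
from scipy.optimize import least_squares
import sys
uc,vb=float(sys.argv[1]),float(sys.argv[2]); s=sense(); c=calibration('wrist'); R0=R.from_rotvec(s['eef_rot']).as_matrix()
def sil(x,y,rd):
    t,f=np.meshgrid(np.linspace(0,2*np.pi,73),np.linspace(0,np.pi/2,20))
    P=np.c_[(x+.005*np.cos(t)*np.cos(f)).ravel(),(y+.005*np.sin(t)*np.cos(f)).ravel(),(.2-rd+rd*np.sin(f)).ravel()]
    q=proj(c,P); return np.array([(q[:,0].max()+q[:,0].min())/2,q[:,1].max()])
for rd in(.002,.005):
    r=least_squares(lambda p:sil(*p,rd)-[uc,vb],[.719,-.114],x_scale=.01,diff_step=1e-3)
    T=np.r_[r.x,.2]; print(rd,'tip',r.x.round(4),'in tool',np.round(R0.T@(T-s['position']),4))
E
python3 tip2.py 278.7 230.7
```

```text
0.002 tip [ 0.7207 -0.114 ] in tool [-0.0053  0.0012  0.096 ]
0.005 tip [ 0.7213 -0.1146] in tool [-0.0062  0.0012  0.096 ]
```

Run:
```python
from h import *
from scipy.optimize import least_squares
s=sense(); c=calibration('wrist'); T=np.array(c['cam_to_world']); A=np.eye(4);A[:3,:3]=R.from_rotvec(s['eef_rot']).as_matrix();A[:3,3]=s['position']
X=np.linalg.inv(A)@T
def mk(p,rv):
    B=np.eye(4);B[:3,:3]=R.from_rotvec(rv).as_matrix();B[:3,3]=p; d=dict(c); d['cam_to_world']=B@X; return d
def sil(cc,x,y,rd=.004):
    t,f=np.meshgrid(np.linspace(0,2*np.pi,73),np.linspace(0,np.pi/2,20))
    P=np.c_[(x+.005*np.cos(t)*np.cos(f)).ravel(),(y+.005*np.sin(t)*np.cos(f)).ravel(),(.2-rd+rd*np.sin(f)).ravel()]
    q=proj(cc,P); return np.array([(q[:,0].max()+q[:,0].min())/2,q[:,1].max()])
im=cv2.imread('pics/w5.png'); g=cv2.cvtColor(im,6).astype(int); rb=im[:,:,2].astype(int)-im[:,:,0]
print(list(range(261,300,3)))
for v in range(216,252,3): print(v,g[v,261:300:3].tolist(),rb[v,261:300:6].tolist())
c5=mk([.7175,-.1138,.2665],[.372,3.119,-.005])
for xy in((.721,-.1143),(.718,-.114)): print(xy,sil(c5,*xy))
```

```text
[261, 264, 267, 270, 273, 276, 279, 282, 285, 288, 291, 294, 297]
216 [180, 178, 176, 177, 120, 80, 76, 76, 159, 177, 178, 180, 179] [11, 11, 8, 2, 7, 15, 12]
219 [180, 179, 179, 177, 110, 80, 75, 74, 156, 177, 174, 175, 178] [10, 12, 9, 8, 13, 15, 15]
222 [176, 178, 177, 176, 98, 80, 74, 69, 149, 178, 178, 176, 177] [14, 12, 7, 8, 13, 16, 14]
225 [179, 176, 179, 176, 102, 79, 75, 74, 125, 164, 174, 177, 176] [12, 16, 7, 7, 38, 20, 13]
228 [177, 178, 175, 177, 97, 80, 77, 73, 80, 91, 114, 139, 164] [15, 15, 7, 8, 94, 97, 25]
231 [174, 178, 180, 170, 95, 94, 95, 85, 82, 88, 89, 85, 88] [17, 14, 7, 7, 82, 138, 133]
234 [172, 172, 170, 166, 101, 105, 103, 93, 87, 91, 84, 85, 86] [20, 21, 8, 6, 66, 138, 138]
237 [99, 96, 95, 91, 100, 100, 100, 90, 147, 163, 136, 114, 91] [112, 124, 24, 8, 15, 66, 131]
240 [78, 84, 83, 84, 142, 107, 102, 127, 173, 177, 178, 176, 164] [139, 141, 30, 8, 13, 13, 29]
243 [79, 80, 79, 83, 160, 176, 170, 176, 176, 175, 176, 177, 177] [143, 142, 37, 16, 13, 10, 15]
246 [81, 80, 78, 82, 157, 165, 149, 140, 130, 130, 121, 120, 114] [142, 144, 39, 46, 68, 79, 95]
249 [80, 82, 81, 78, 153, 147, 83, 81, 79, 83, 83, 82, 82] [146, 144, 40, 141, 144, 143, 143]
(0.721, -0.1143) [277.90912769 242.5341368 ]
(0.718, -0.114) [277.33298534 238.7286184 ]
```

The two wrist views and the scene/top fit all agree on tip ≈ (0.7207,-0.1143). I centre the knob over it and lower to just above it.

>>> apply_moves(targets=[{"linear":[-0.0028,0.001,0.01],"rot":[0,0,0]},{"linear":[-0.0028,0.001,0.025],"rot":[0,0,0]},{"linear":[-0.0028,0.001,0.04],"rot":[0,0,0]},{"linear":[-0.0028,0.001,0.055],"rot":[0,0,0]},{"linear":[-0.0028,0.001,0.062],"rot":[0,0,0]},{"linear":[-0.0028,0.001,0.062],"rot":[0,0,0]},{"linear":[-0.0028,0.001,0.062],"rot":[0,0,0]}])

```text
time_s: 24.72
position: [0.7192, -0.1123, 0.2346]
eef_rot: [-1.202, -2.902, -0.002]
force: [-0.1, 0.3, -0.3]
width: 0.0302
```

Run:
```python
from h import *
s=st(); go([.7189,-.1125,.2018],Rt(135)); im=save('wrist','w18.png'); b=save('scene','s18.png')
c=calibration('wrist');g=cv2.cvtColor(im,6).astype(int)
print(list(range(240,316,4)))
for v in range(190,250,5): print(v,g[v,240:316:4].tolist())
print(np.round(proj(c,[[.7207,-.1143,z] for z in(.2,.195,.18,.15)]),1).tolist())
# scene: bar vs knob horizontal alignment
cs=calibration('scene'); print(np.round(proj(cs,[[.7207,-.1143,z] for z in(.25,.21,.2,.18,.16)]),1).tolist())
rb=b[:,:,2].astype(int)-b[:,:,0]; gs=cv2.cvtColor(b,6).astype(int)
for v in range(178,214,2): print(v,'rb',rb[v,196:220].tolist(),'g',gs[v,196:220:2].tolist())
```

```text
t 24.73 p [ 0.7192 -0.1123  0.2346] psi 134.99 z [-0.     0.001 -1.   ] F [-0.1  0.3 -0.3] w 0.0302 q [ 0.6   0.76 -0.83  1.32  0.55  1.3   0.55]
lin [0.0, -0.0004, 0.0328] rot [0.001, -0.001, -0.0]
[240, 244, 248, 252, 256, 260, 264, 268, 272, 276, 280, 284, 288, 292, 296, 300, 304, 308, 312]
190 [172, 174, 172, 173, 166, 115, 130, 116, 168, 171, 175, 175, 174, 169, 173, 173, 172, 171, 173]
195 [174, 176, 171, 172, 173, 134, 107, 123, 123, 173, 174, 169, 170, 172, 174, 171, 173, 172, 171]
200 [171, 174, 173, 172, 174, 173, 101, 113, 110, 161, 173, 173, 171, 173, 173, 173, 173, 172, 169]
205 [175, 172, 174, 172, 174, 174, 149, 91, 100, 107, 172, 171, 173, 172, 173, 168, 169, 172, 170]
210 [173, 170, 174, 175, 173, 174, 170, 93, 87, 94, 154, 172, 171, 172, 167, 170, 172, 172, 171]
215 [173, 174, 173, 174, 167, 172, 172, 140, 82, 79, 106, 172, 171, 173, 168, 169, 169, 170, 170]
220 [172, 175, 173, 171, 172, 172, 170, 168, 76, 73, 67, 163, 172, 170, 170, 169, 171, 170, 168]
225 [169, 173, 172, 171, 170, 172, 172, 167, 82, 69, 67, 156, 170, 170, 170, 167, 124, 96, 85]
230 [172, 173, 173,
[... 2618 characters left out ...]
0, 13, 8, 15, 12, 11] g [211, 217, 213, 216, 159, 79, 73, 140, 138, 131, 139, 131]
206 rb [9, 6, 6, 5, 6, 9, 9, 8, 3, -5, -2, -4, 0, 4, 11, 13, 10, 10, 11, 10, 7, 9, 12, 12] g [216, 210, 214, 214, 214, 83, 72, 141, 137, 139, 140, 136]
208 rb [6, 8, 6, 7, 10, 7, 11, 9, 10, -2, 0, -3, -3, 6, 13, 11, 13, 13, 13, 12, 12, 14, 9, 10] g [214, 212, 215, 211, 210, 74, 70, 147, 136, 134, 137, 135]
210 rb [9, 7, 8, 11, 9, 5, 6, 4, 9, -4, 1, -1, -2, 4, 12, 9, 12, 7, 10, 10, 10, 12, 16, 12] g [211, 210, 211, 213, 217, 72, 72, 145, 136, 129, 134, 136]
212 rb [8, 9, 10, 9, 12, 10, 10, 8, 4, 3, -1, 0, -2, 0, 10, 13, 14, 13, 11, 13, 10, 13, 15, 10] g [211, 209, 212, 213, 215, 66, 76, 122, 138, 138, 133, 134]
```

Both views show the knob axis over the bar: scene knob 205 vs bar 205.5, wrist 278 vs 277. I lower it in stages, watching the force.

>>> apply_moves(targets=[{"linear":[0,0,0.005],"rot":[0,0,0]},{"linear":[0,0,0.01],"rot":[0,0,0]},{"linear":[0,0,0.014],"rot":[0,0,0]},{"linear":[0,0,0.014],"rot":[0,0,0]}])

```text
time_s: 25.32
position: [0.719, -0.1127, 0.2201]
eef_rot: [-1.202, -2.901, -0.001]
force: [1.9, -0.3, -0.2]
width: 0.0301
```

>>> apply_moves(targets=[{"linear":[0,0,0.004],"rot":[0,0,0]},{"linear":[0,0,0.008],"rot":[0,0,0]},{"linear":[0,0,0.012],"rot":[0,0,0]},{"linear":[0,0,0.012],"rot":[0,0,0]}])

```text
time_s: 25.82
position: [0.7188, -0.1129, 0.2075]
eef_rot: [-1.202, -2.901, -0.0]
force: [-0.5, 0.4, -1.6]
width: 0.0299
```

```bash
python3 -c "
from h import *
st(); go([.7189,-.1125,.2018],Rt(135)); print(np.round(sense()['moment'],2))"
```

```text
t 25.82 p [ 0.7188 -0.1129  0.2075] psi 134.97 z [-0.002  0.001 -1.   ] F [-0.5  0.4 -1.6] w 0.0299 q [ 0.6   0.78 -0.82  1.35  0.57  1.26  0.54]
lin [0.0002, 0.0003, 0.0057] rot [-0.001, -0.002, -0.001]
[-0.12 -0.19 -0.03]
```

>>> apply_moves(targets=[{"linear":[0,0,0.003],"rot":[0,0,0]},{"linear":[0,0,0.005],"rot":[0,0,0]},{"linear":[0,0,0.005],"rot":[0,0,0]}])

```text
time_s: 26.2
position: [0.7188, -0.1129, 0.2023]
eef_rot: [-1.202, -2.901, -0.0]
force: [1.5, -0.5, 0.3]
width: 0.0298
```

>>> apply_moves(targets=[{"linear":[0,0,0.001],"rot":[0,0,0]},{"linear":[0,0,0.002],"rot":[0,0,0]},{"linear":[0,0,0.002],"rot":[0,0,0]}])

```text
time_s: 26.58
position: [0.719, -0.1128, 0.2014]
eef_rot: [-1.203, -2.901, -0.0]
force: [-1.2, -0.5, 5.2]
width: 0.0302
```

```bash
python3 -c "
from h import *
st(); print(np.round(sense()['moment'],2))"
```

```text
t 26.57 p [ 0.719  -0.1128  0.2014] psi 134.97 z [-0.001  0.    -1.   ] F [-1.2 -0.5  5.2] w 0.0302 q [ 0.6   0.78 -0.82  1.35  0.57  1.25  0.53]
[-0.1   0.14  0.04]
```

It is seated: 5 N upward, at TCP 0.2014 against an expected 0.2018. I release and retreat straight up.

>>> apply_moves(targets=[{"linear":[0,0,-0.001],"rot":[0,0,0]},{"linear":[0,0,-0.001],"rot":[0,0,0]},{"linear":[0,0,-0.001],"rot":[0,0,0]},{"linear":[0,0,-0.001],"rot":[0,0,0]},{"linear":[0,0,-0.015],"rot":[0,0,0]},{"linear":[0,0,-0.05],"rot":[0,0,0]},{"linear":[0,0,-0.09],"rot":[0,0,0]},{"linear":[-0.02,0,-0.12],"rot":[0,0,0]},{"linear":[-0.05,0,-0.12],"rot":[0,0,0]},{"linear":[-0.05,0,-0.12],"rot":[0,0,0]}], grip=0.6)

```text
time_s: 27.82
position: [0.7553, -0.1508, 0.3222]
eef_rot: [1.208, 2.899, -0.0]
force: [-1.2, -0.2, -1.6]
width: 0.0551
```

Run:
```python
from h import *
s=st(); P=np.array([.7207,-.1143])
t=np.linspace(0,2*np.pi,60)
H=np.vstack([np.c_[P[0]+.015*np.cos(t),P[1]+.015*np.sin(t),0*t+z] for z in(.175,.209)]+[np.c_[P[0]+.009*np.cos(t),P[1]+.009*np.sin(t),0*t+.218]])
for n in('scene','wrist','top'):
    im=save(n,n+'20.png'); c=calibration(n)
    h=cv2.convexHull(proj(c,H).astype(np.float32)); pm=np.zeros((420,560),np.uint8); cv2.fillConvexPoly(pm,h.astype(np.int32),1)
    print(n,'pred knob bbox',cv2.boundingRect(h))
    x,y,w,hh=cv2.boundingRect(h); im=im.astype(int); rb=im[:,:,2]-im[:,:,0]
    a,b,d,e=max(y-15,0),y+hh+15,max(x-15,0),x+w+15
    m=(rb[a:b,d:e]>30).astype(np.uint8); k,L,S,_=cv2.connectedComponentsWithStats(m)
    print('brown blobs',[[int(q[0]+d),int(q[1]+a),int(q[2]),int(q[3]),int(q[4])] for q in S[1:] if q[4]>20])
    for q in('knob_mid','spacer_mid'):
        for dd in look_for(n,q)[:4]: print(q,np.round(dd['bbox']).tolist(),round(dd['confidence'],2))
```

```text
t 27.82 p [ 0.7553 -0.1508  0.3222] psi 134.76 z [ 0.001 -0.    -1.   ] F [-1.2 -0.2 -1.6] w 0.0551 q [ 0.57  0.77 -0.83  1.07  0.54  1.5   0.65]
scene pred knob bbox (197, 185, 16, 22)
brown blobs [[199, 186, 14, 21, 239]]
knob_mid [336.0, 241.0, 13.0, 14.0] 0.64
knob_mid [335.0, 217.0, 12.0, 16.0] 0.6
knob_mid [198.0, 185.0, 17.0, 22.0] 0.49
spacer_mid [279.0, 226.0, 20.0, 19.0] 0.76
wrist pred knob bbox (258, 135, 38, 42)
brown blobs [[260, 135, 36, 37, 1003], [299, 171, 12, 12, 124], [292, 187, 12, 5, 37]]
knob_mid [259.0, 135.0, 37.0, 34.0] 0.96
top pred knob bbox (309, 152, 15, 16)
brown blobs [[295, 137, 44, 16, 378], [311, 154, 12, 12, 125]]
knob_mid [260.0, 297.0, 15.0, 10.0] 0.68
knob_mid [238.0, 274.0, 11.0, 9.0] 0.46
```

Knob seen as predicted in all three views. One last check that the bystanders have not moved and the spacer is still at the stop, then hand in.

Run:
```python
from h import *
for n,z,f in(('scene','s0','scene20'),('top','t0','top20')):
    a=cv2.GaussianBlur(cv2.imread(f'pics/{z}.png'),(5,5),0);b=cv2.GaussianBlur(cv2.imread(f'pics/{f}.png'),(5,5),0)
    m=(cv2.absdiff(a,b).max(2)>35).astype(np.uint8); k,L,S,C=cv2.connectedComponentsWithStats(m)
    print(n,[q[:5].tolist() for q in S[1:] if q[4]>25])
    im=cv2.imread(f'pics/{f}.png').astype(int); rb=im[:,:,2]-im[:,:,0]; c=calibration(n)
    u,v=proj(c,toW(PST,[[.0425,-.034,.095]]))[0].astype(int); mm=(rb[v-20:v+20,u-20:u+20]>30).astype(np.uint8); k,L,S,C=cv2.connectedComponentsWithStats(mm)
    print('ring blobs',[(S[i][:4]+[u-20,v-20,0,0]).tolist() for i in range(1,k) if S[i][4]>20],'disc face pred',proj(c,toW(PST,[[.0425,-.045,.117]]))[0].round(1))
print(hand_in())
```

```text
scene [[130, 0, 72, 149, 5713], [220, 0, 60, 105, 1965], [376, 0, 112, 113, 3896], [428, 61, 30, 42, 614], [453, 62, 30, 41, 717], [240, 87, 172, 49, 2510], [470, 99, 9, 19, 82], [451, 104, 14, 7, 73], [181, 113, 213, 111, 4384], [165, 150, 9, 5, 33], [392, 151, 9, 9, 46], [165, 153, 14, 9, 82], [237, 174, 17, 15, 219], [313, 223, 13, 20, 222], [211, 225, 12, 10, 67], [277, 224, 22, 19, 195]]
ring blobs [[277, 214, 17, 3], [278, 224, 21, 21]] disc face pred [289.  230.2]
top [[382, 34, 9, 16, 37], [296, 43, 78, 176, 3801], [391, 62, 4, 17, 42], [387, 88, 30, 96, 2020], [311, 154, 13, 13, 124], [408, 185, 27, 27, 217], [343, 191, 12, 14, 67], [408, 198, 13, 19, 109], [258, 215, 11, 18, 139], [362, 216, 11, 47, 292], [353, 221, 158, 199, 12882], [391, 257, 20, 20, 297], [268, 267, 18, 16, 194], [513, 350, 47, 65, 1967]]
ring blobs [[257, 214, 12, 20]] disc face pred [257.9 221.6]
the job is handed in; nothing more can be done
None
```

The job is done and handed in at about 28 s of the 72 s allowed.

**What I did**
1. I threaded the spacer over the upturned end and let it go. It slid down and hung square on the first leg, about 48 mm along.
2. I took it afresh across the level bar and lifted it about 4 mm so the bore ran clear. I slid it round the bend with less than about 1 N on the wrist, then crept it against the stop disc to about 5 N, lowered it onto the bar and released it.
3. I put the pale wooden knob over the tip until about 5 N of contact. The tool was then at 0.2014 m, against 0.2018 m expected when fully home. I let go and moved away.

**Last checks**
- **Spacer:** after release, the wrist view showed it directly against the disc rim with no gap. Its blob in the final top view still starts at the disc, at pixel 257 against 258 predicted.
- **Knob:** it appeared within about 2 px of the outline predicted for an upright, fully seated knob in the scene, wrist and top views.
- **Bystanders:** the scene view changed only where the parts had moved and where the arm and its shadow are. The top view also changed near the jar (408,185) and stapler (362,216). I took that for arm shadow, because the scene view shows no new gap or doubled outline there, but I did not confirm it further.

**What disagreed**
- One wrist-based fit of the stand differed by about 3 mm from the scene and top views. I settled it with two silhouette measurements of the tip before placing the knob.
- The spacer sat about 4 mm back in the grip while sliding, so I set its end position by contact with the stop, not by the computed position.

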